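Fetch the pocket mirror from behind the shelf ornaments

TASK

The chrome pocket mirror is boxed in behind the owl, the pen cup and the yellow box: first stand all three upright in the grey tray, then lay the mirror flat in the middle of the blue pad. Only once the mirror is there, put the three back upright in the middle of their own round mats: owl on green, pen cup on red, yellow box on white. Do not drop the owl, and leave the perfume bottle behind the mirror where it is.

Things in the scene. Friction and masses are not known exactly. Their poses are not given: they have to be found in the camera images.
- owl_mid (a point): Centre of the loose ceramic owl: a squat white round figurine with terracotta eyes, wings and ear tufts, 160 g. Diameter 54 mm with straight sides from 14 to 62 mm above its foot, body top at 80 mm, ear tips at 86 mm. This point lies on its axis, 40 mm above its foot; z up, it looks along its -x. It starts on the green mat.
- cup_mid (a point): Centre of the loose pen cup: black plastic, round, open-topped and empty, diameter 62 mm, 85 mm tall, wall 3 mm, 70 g. This point lies on its axis, 42.5 mm above its foot; z up. It starts on the red mat.
- lidbox_mid (a point): Centre of the loose yellow lid box with white clips at two ends, lid shut, about 120 g. 50 mm along its x (flat sides, to grip), 60 mm along its y (66 over the clips), 80 mm tall. This point lies 39 mm above its foot; z up. It starts on the white mat, its x within 6 degrees of the line from the front mat to the plinth's middle; fingers closing along this line have room beside all three things.
- mirror_mid (a point): Centre of the loose closed pocket mirror: a chrome disc of diameter 56 mm, 14 mm thick, lying flat on the dark wood plinth, 70 g, with a small brass clasp. This point lies 7 mm above its underside; z up. The owl, cup and box stand around it, about 80 mm from it centre to centre, in front and on both sides, and do not leave room for a gripper.
- mat_green: Round green mat, diameter 84 mm, 3 mm thick, fixed on the dark wood plinth (6 mm thick, 240 by 250 mm, its top 6 mm above the shelf); the owl's place. Origin at the centre of its underside, so its top is 3 mm above the origin and 9 mm above the shelf. Which mat lies in which of the three places changes.
- mat_red: Round red mat, same size and fixing as the green one; the pen cup's place. Origin at the centre of its underside, top 3 mm above it.
- mat_white: Round white mat, same size and fixing as the green one; the yellow box's place. Origin at the centre of its underside, top 3 mm above it.
- tray: Grey plastic tray fixed on the shelf, to the left or the right: 300 mm along its x, 150 mm along its y, walls 5 mm thick, rim 12 mm above the shelf, inner floor 5 mm above the shelf. Origin at the centre of its underside. The three things fit in a row along its x, 92 mm apart.
- pad: Flat blue square pad fixed on the shelf, on the other side from the tray: 110 by 110 mm, 6 mm thick, no rim. Origin at the centre of its underside, top 6 mm above it.
- perfume_mid (a point): Centre of the loose amber glass perfume bottle with a brass cap, 30 by 36 mm, 67 mm tall, 120 g, standing on the plinth 80 to 120 mm behind the mirror (centre to centre), to be left alone. This point lies 33.5 mm above its foot.

How it is judged (in metres and radians):
On the way, in this order (a step that is already met when the one before it is completed fails the run):
1. owl, pen cup and yellow box all stand upright in the grey tray, released (x of owl_mid in the frame of tray between -0.14 and 0.14 m and y of owl_mid in the frame of tray between -0.065 and 0.065 m and z of owl_mid in the frame of tray below 0.051 m and angle between each of owl_mid, cup_mid, lidbox_mid's own z axis and vertical below 0.12 rad and contact force between the fingers and owl below 0.1 N and linear speed of each of owl, cup, lidbox below 0.03 m/s and x of cup_mid in the frame of tray between -0.14 and 0.14 m and y of cup_mid in the frame of tray between -0.065 and 0.065 m and z of cup_mid in the frame of tray below 0.0535 m and contact force between the fingers and cup below 0.1 N and x of lidbox_mid in the frame of tray between -0.14 and 0.14 m and y of lidbox_mid in the frame of tray between -0.065 and 0.065 m and z of lidbox_mid in the frame of tray below 0.05 m and contact force between the fingers and lidbox below 0.1 N), for 0.2 s.
2. the mirror lies flat in the middle of the blue pad, released, while the three still stand in the tray (all of step 1 and horizontal distance between mirror_mid and pad below 0.015 m and z of mirror_mid in the frame of pad below 0.019 m and angle between mirror_mid's own z axis and vertical below 0.12 rad and contact force between the fingers and mirror below 0.1 N and linear speed of mirror below 0.03 m/s), for 0.2 s.
At the end, for the whole second after the job is handed in: The mirror lies flat on the blue pad, its centre within 15 mm of the pad's centre; the owl stands on the green mat, the pen cup on the red mat and the yellow box on the white mat, each upright (within 7 degrees) and within 13 mm of its mat's centre; all released and at rest (horizontal distance between mirror_mid and pad below 0.015 m and z of mirror_mid in the frame of pad below 0.019 m and angle between each of mirror_mid, owl_mid, cup_mid, lidbox_mid's own z axis and vertical below 0.12 rad and contact force between the fingers and mirror below 0.1 N and linear speed of each of mirror, owl, cup, lidbox below 0.03 m/s and horizontal distance between owl_mid and mat_green below 0.013 m and z of owl_mid in the frame of mat_green below 0.048 m and contact force between the fingers and owl below 0.1 N and horizontal distance between cup_mid and mat_red below 0.013 m and z of cup_mid in the frame of mat_red below 0.0505 m and contact force between the fingers and cup below 0.1 N and horizontal distance between lidbox_mid and mat_white below 0.013 m and z of lidbox_mid in the frame of mat_white below 0.047 m and contact force between the fingers and lidbox below 0.1 N); the robot touches nothing.
It fails at once if the perfume bottle is shifted by more than 20 mm or tipped over (distance of perfume_mid from where it was at the start of the episode above 0.02 m or angle between perfume_mid's own z axis and vertical above 0.4 rad).
It fails at once if the owl is dropped (falls freely faster than 0.7 m/s, a drop of about 25 mm) (contact force between the fingers and owl below 0.05 N and linear speed of owl above 0.7 m/s).
It also fails if it takes over 144 s, if anything falls off the work surface, if the arm or the gripper's body presses on something with over 40 N, if the wrist force passes 120 N, or if a joint passes its speed limit or range.

ROBOT

A 6-joint arm with a two-finger parallel gripper is mounted at the origin on the work surface. World frame = base frame: x ahead of the robot, y to its left, z up, the work surface at z = 0. Lengths are in mm, angles in rad, forces in N, time in s.
With the tool pointing down it reaches from about 375 to 975 mm from the base axis. Payload 3.8 kg.
Tool frame: the origin (TCP) lies on the centre line of the jaws, within the pads' length; the fingertips stand 25 mm ahead of it and the grasp point (between the pads) lies 6 mm ahead of it (env.tips_ahead is the distance from the TCP to the fingertips, in mm); z points along the fingers, y is the direction in which the jaws open and shut (so a half turn about z gives the same grasp; the last joint's range is limited). The gripper opens to 88 mm and grips with 3 to 60 N. Pads are 18 mm wide; open, the fingers measure 123 mm over their backs; the gripper's body (75 mm by 187 mm) begins 45 mm behind the grasp point.
Start: joints at [1.241, 0.264, 1.604, -0, 1.274, -0.037], TCP at [194.826, 646.267, 263.706] pointing down, gripper open.
Joint ranges: [-2.63, 2.63], [-0.94, 2.18], [0.31, 2.57], [-1.31, 4.45], [0, 2.66], [-2.55, 2.55]. Speed limits (rad/s): [2.57, 2.57, 3.14, 3.14, 3.14, 3.14].

INTERFACE

Orientations are given as a rotation vector (axis times angle).
In Python, from station import state, eyes, env gives the robot as it stands.
- The arm moves only by the tool move_arm, never from a script. Its argument "motion" is a list of rows, each an object of numbers: "x", "y", "z": the shift along the world's x, y, z in cm; "wx", "wy", "wz": the turn, a rotation vector about the world's x, y, z in degrees. A call has 1 to 12 rows; each row shifts and turns the pose as measured when the row begins; what a row does not reach is not made up. A row lasts 1/10 s, in which the tool goes at most 50 mm and 8.59 degrees, less where a joint would pass 70% of its speed; a pose out of reach is approached as far as the arm can. A call with a gripper value outside its range is refused whole. "fingers" is the opening, from 0 (shut) to 1 (fully open), set as the call begins (left out, the last holds). The fingers move at their own pace and stop on an object; the grip force is fixed at half the most. Time passes only in rows, so rows that do not move let the fingers close. It gives the time, the measured TCP pose, the force and the opening at its end, in the units of the state.
- state(): the state, without advancing time (a new reading comes with each control period).
- eyes.snapshot(name): name is "scene" or "top"; returns a dict with "image" (384x512x3 uint8, red, green, blue), "camera_matrix" (3x3 intrinsics, pixels), "cam_to_world" (4x4, takes a point from camera to world coordinates). Camera axes: x right, y up, looking along -z (the intrinsics and any distortion apply to the point x, -y, -z); pixel columns grow to the right and rows downward; lengths in mm; the calibration is good to about 2 mm. A picture is of the moment at which its call begins. There is no depth.
- env.finish_job(): hands the job in, once; it reports no verdict.
The state is a dict: "time_s": time; "joint_positions": joint angles; "qd": joint speeds; "tau": joint torques, N m; "tcp_pos": TCP position; "tcp_rot": TCP orientation; "force": force on the tool from outside, world axes, zero at the start; "moment": the same for the moment, N m; "grip_width": opening from 0.0 (shut) to 1.0 (fully open).
Only numpy, scipy, OpenCV 4.12 (cv2) and the standard library are available. Lean on these libraries where they do the work, as an engineer would, in place of code of your own. Each camera call takes 0.05 s, during which the arm holds its last target. There are 200 camera calls.

## Working session

There is one attempt and no reset: what is moved stays moved. The work goes in short steps, Python scripts to look and compute and a tool call to move; the robot and the scene stay as the last step left them, time stands still between calls to the robot, and variables do not carry over. Pictures are saved under pics/ and viewed, about 12 in all and at most 16, crops included, and the job is handed in when it is done.

Besides the shell and the picture viewer there is one more tool, called after ">>>" as name(argument=value, ...) on one line, values as JSON. move_arm: Moves the arm, as the interface text tells. Its arguments: {"type":"object","properties":{"motion":{"type":"array","items":{"type":"object","properties":{"x":{"type":"number"},"y":{"type":"number"},"z":{"type":"number"},"wx":{"type":"number"},"wy":{"type":"number"},"wz":{"type":"number"}}}},"fingers":{"type":"number"}},"required":["motion"]}

```bash
mkdir -p pics; cat > h.py <<'E'
import numpy as np,cv2
from station import state,eyes,env
def snap(n,f):
    s=eyes.snapshot(n); cv2.imwrite('pics/'+f+'.png',s['image'][:,:,::-1]); np.savez(f+'.npz',**s); return s
def px2w(s,u,v,z):
    K=s['camera_matrix'];T=s['cam_to_world']
    d=np.linalg.inv(K)@[u,v,1]; d=T[:3,:3]@[d[0],-d[1],-d[2]]; o=T[:3,3]
    return o+d*(z-o[2])/d[2]
def w2px(s,p):
    K=s['camera_matrix'];T=s['cam_to_world']
    c=T[:3,:3].T@(np.array(p)-T[:3,3]); q=K@[c[0],-c[1],-c[2]]; return q[:2]/q[2]
E
python3 - <<'E'
from h import *
print(state())
for n in('top','scene'):
    s=snap(n,n+'0'); print(n,s['cam_to_world'].round(2).tolist(),s['camera_matrix'].round(1).tolist(),s.keys())
a=cv2.imread('pics/top0.png');cv2.imwrite('pics/top0b.png',cv2.resize(a,(800,600),interpolation=cv2.INTER_CUBIC))
E
```

```text
{'time_s': 0.0, 'joint_positions': array([ 1.24107039e+00,  2.64747815e-01,  1.60537687e+00, -7.47180714e-07,
        1.27370439e+00, -3.68816322e-02]), 'qd': array([-0.00043956,  0.001804  ,  0.00136575, -0.00032391,  0.00101965,
       -0.0012993 ]), 'tau': array([-8.03040675e-04, -5.02106559e+01, -3.56879640e+01,  7.27228448e-02,
        2.93554575e-02, -1.54077484e-04]), 'tcp_pos': array([194.632543  , 645.63984182, 262.39000017]), 'tcp_rot': array([-0.45829683, -3.10757135,  0.00345385]), 'force': array([-0.70832573,  0.35918908,  0.72988643]), 'moment': array([-0.02490753, -0.00407582, -0.01389768]), 'grip_width': 0.9996701718757139}
top [[-0.02, 0.98, -0.18, 398.51], [-1.0, -0.01, 0.03, 13.32], [0.02, 0.18, 0.98, 1092.21], [0.0, 0.0, 0.0, 1.0]] [[462.9, 0.0, 259.1], [0.0, 462.9, 192.2], [0.0, 0.0, 1.0]] dict_keys(['image', 'camera_matrix', 'cam_to_world'])
scene [[0.26, -0.7, 0.66, 1332.13], [0.97, 0.2, -0.17, -186.48], [-0.02, 0.68, 0.73, 877.14], [0.0, 0.0, 0.0, 1.0]] [[426.0, 0.0, 261.2], [0.0, 426.0, 194.5], [0.0, 0.0, 1.0]] dict_keys(['image', 'camera_matrix', 'cam_to_world'])
```

View pics/top0b.png

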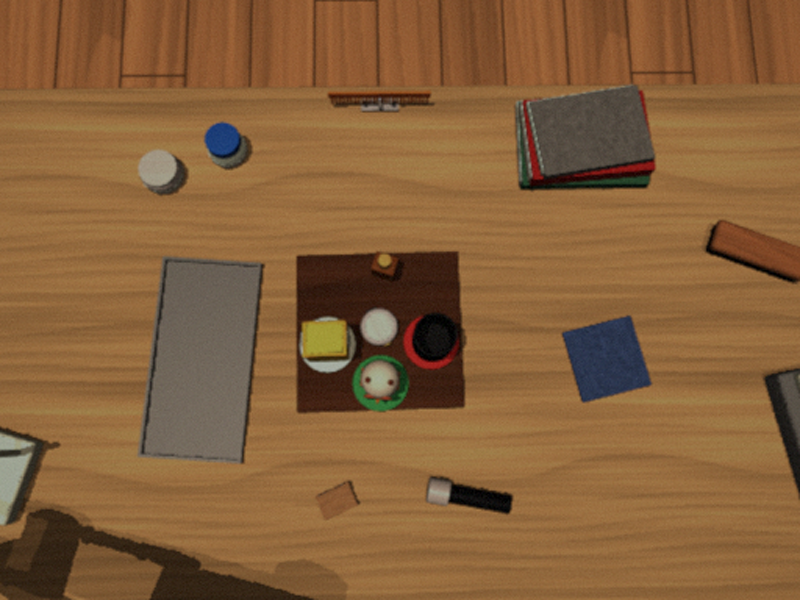

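View pics/scene0.png

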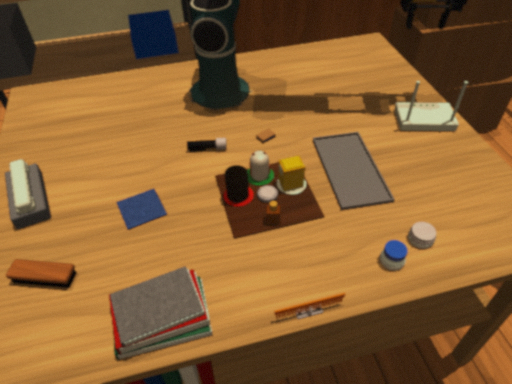

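```bash
python3 - <<'E'
from h import *
s=np.load('top0.npz'); im=s['image']
# crop plinth 180..305, 155..270 at 6x
c=im[155:270,182:304,::-1]; cv2.imwrite('pics/crop.png',cv2.resize(c,None,fx=5.2,fy=5.2,interpolation=cv2.INTER_CUBIC))
def w(u,v,z): return px2w(s,u/1.5625,v/1.5625,z)[:2].round(1)
print('tray',[w(*p,12) for p in((164,259),(263,264),(243,462),(141,456))])
print('plinth',[w(*p,6) for p in((297,255),(458,252),(464,406),(298,411))])
h=cv2.cvtColor(im,cv2.COLOR_RGB2HSV)
def seg(n,lo,hi,roi,z):
    m=cv2.inRange(h,np.array(lo),np.array(hi)); k=np.zeros_like(m); a,b,c,d=roi; k[c:d,a:b]=m[c:d,a:b]
    cs=max(cv2.findContours(k,0,1)[0],key=cv2.contourArea); hull=cv2.convexHull(cs)
    P=np.array([px2w(s,*p[0],z)[:2] for p in hull],np.float32)
    print(n,cv2.contourArea(cs),'circ',cv2.minEnclosingCircle(P),'rect',cv2.minAreaRect(P)); 
seg('pad',(100,80,40),(130,255,255),(350,430,195,265),6)
seg('green',(50,100,40),(90,255,255),(215,270,215,270),9)
seg('red',(0,170,80),(6,255,255),(255,300,195,240),9)
seg('tray',(0,0,60),(180,50,140),(85,172,160,300),12)
seg('yellow',(22,120,80),(35,255,255),(185,230,195,240),88)
E
```

```text
tray [array([660. , 350.8]), array([650.3, 200.7]), array([355.9, 224.7]), array([367.1, 372.1])]
plinth [array([665.2, 149.9]), array([667. , -98.3]), array([ 431., -100.]), array([427.9, 146.5])]
pad 1889.0 circ ((499.0840759277344, -317.306396484375), 73.25474548339844) rect ((499.4256591796875, -317.5550537109375), (105.36782836914062, 105.54561614990234), 13.08593463897705)
green 942.5 circ ((467.8501281738281, 24.739980697631836), 41.54277420043945) rect ((468.717529296875, 25.088699340820312), (79.27396392822266, 81.16724395751953), 89.01893615722656)
red 244.5 circ ((528.9129028320312, -51.50646209716797), 42.527801513671875) rect ((520.5911254882812, -44.552486419677734), (84.67457580566406, 62.315338134765625), 49.13969421386719)
tray 7218.0 circ ((509.82305908203125, 290.1940002441406), 163.63853454589844) rect ((510.47119140625, 290.07537841796875), (148.3649444580078, 295.5175476074219), 85.31057739257812)
yellow 534.0 circ ((524.9620971679688, 101.18977355957031), 36.2705192565918) rect ((525.7147827148438, 101.92852783203125), (48.70066833496094, 59.293216705322266), 4.010140419006348)
```

View pics/crop.png

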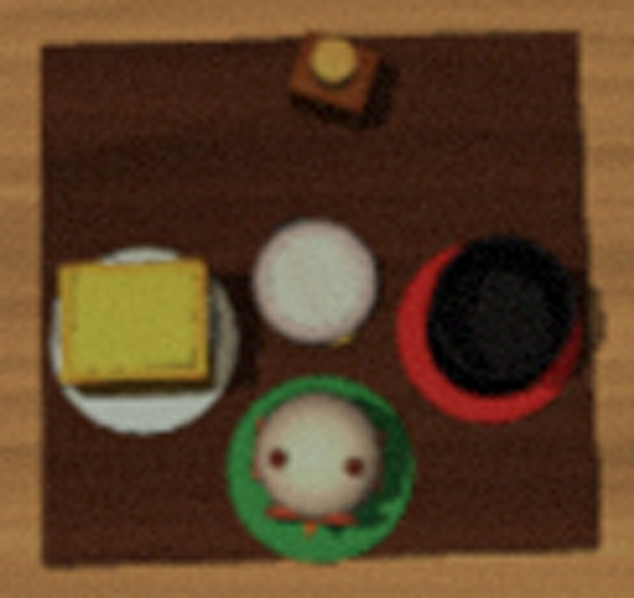

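```bash
python3 - <<'E'
from h import *
s=np.load('top0.npz')
f=lambda u,v,z:px2w(s,(u+.5)/5.2+182-.5,(v+.5)/5.2+155-.5,z)[:2].round(1)
for n,u,v,z in(('white',145,341,9),('red',489,331,9),('green',320,469,9),('mirror',315,280,20),('owl top',318,452,80),('cuprim L',427,312,94),('cuprim R',577,312,94),('cuprim T',502,235,94),('boxTL',60,262,89),('boxTR',206,258,89),('boxBR',209,372,89),('boxBL',65,384,89),('perf cap',334,61,73)): print(n,f(u,v,z))
print([ (np.array(w2px(s,p))-[182,155])*5.2 for p in((468,25,9+40),(468,25,95))])
E
```

```text
white [526.6 103. ]
red [528.8 -52.5]
green [467.8  24.8]
mirror [551.7  25.9]
owl top [470.3  24.8]
cuprim L [526.9 -21.6]
cuprim R [526.  -84.4]
cuprim T [559.1 -53.8]
boxTL [551. 132.]
boxTR [551.8  70.8]
boxBR [503.7  69.7]
boxBL [499.6 129.6]
perf cap [640.  16.]
[array([316.29329844, 460.44754188]), array([314.95895705, 453.01474922])]
```

```bash
cat >> h.py <<'E'
from scipy.spatial.transform import Rotation as Ro
def st():
    s=state(); R=Ro.from_rotvec(s['tcp_rot']).as_matrix()
    print('t',round(s['time_s'],2),'p',s['tcp_pos'].round(1),'yaw(y axis)deg',round(np.degrees(np.arctan2(R[1,1],R[0,1])),1),'z',R[:,2].round(3),'F',s['force'].round(1),'g',round(s['grip_width']*88,1),'q',s['joint_positions'].round(2)); return s
E
python3 -c "
from h import *
st()"
```

```text
t 0.1 p [194.6 645.7 262.5] yaw(y axis)deg 73.2 z [-0.001 -0.002 -1.   ] F [-0.8 -0.2  0.6] g 88.4 q [ 1.24  0.26  1.61  0.    1.27 -0.04]
```

>>> move_arm(motion=[{"x":2,"y":-4.3,"wz":-6.1},{"x":2,"y":-4.3,"wz":-6.1},{"x":2,"y":-4.3,"wz":-6.1},{"x":2,"y":-4.3,"wz":-6.1},{"x":2,"y":-4.3,"wz":-6.1},{"x":2,"y":-4.3,"wz":-6.1},{"x":2,"y":-4.3,"wz":-6.1},{"x":2,"y":-4.3,"wz":-6.1},{"x":2,"y":-4.3,"wz":-6.1},{"x":2,"y":-4.3,"wz":-6.1},{"x":2,"y":-4.3,"wz":-6.1},{"x":2,"y":-4.3,"wz":-6.1}], fingers=1)

```text
schema error: expected keys x, y, z, wx, wy, wz
```

```bash
python3 -c "
from h import *
st()"
```

```text
t 0.1 p [194.6 645.7 262.5] yaw(y axis)deg 73.2 z [-0.001 -0.002 -1.   ] F [-0.8 -0.2  0.6] g 88.4 q [ 1.24  0.26  1.61  0.    1.27 -0.04]
```

All keys are required in each row.

>>> move_arm(motion=[{"x":2,"y":-4.3,"z":0,"wx":0,"wy":0,"wz":-6.1},{"x":2,"y":-4.3,"z":0,"wx":0,"wy":0,"wz":-6.1},{"x":2,"y":-4.3,"z":0,"wx":0,"wy":0,"wz":-6.1},{"x":2,"y":-4.3,"z":0,"wx":0,"wy":0,"wz":-6.1},{"x":2,"y":-4.3,"z":0,"wx":0,"wy":0,"wz":-6.1},{"x":2,"y":-4.3,"z":0,"wx":0,"wy":0,"wz":-6.1},{"x":2,"y":-4.3,"z":0,"wx":0,"wy":0,"wz":-6.1},{"x":2,"y":-4.3,"z":0,"wx":0,"wy":0,"wz":-6.1},{"x":2,"y":-4.3,"z":0,"wx":0,"wy":0,"wz":-6.1},{"x":2,"y":-4.3,"z":0,"wx":0,"wy":0,"wz":-6.1},{"x":2,"y":-4.3,"z":0,"wx":0,"wy":0,"wz":-6.1},{"x":2,"y":-4.3,"z":0,"wx":0,"wy":0,"wz":-6.1}], fingers=1)

```text
time_s: 1.3
tcp_pos: [433.8, 112.5, 255.3]
tcp_rot: [-2.261, -2.174, 0.009]
force: [0.8, 0.5, 0.2]
grip_width: 0.997
```

```bash
python3 -c "
from h import *
st()"
```

```text
t 1.3 p [433.8 112.5 255.3] yaw(y axis)deg -2.3 z [-0.007 -0.    -1.   ] F [0.8 0.5 0.2] g 87.8 q [ 0.2  -0.17  2.07  0.    1.25  0.24]
```

>>> move_arm(motion=[{"x":1.8,"y":-4.3,"z":-3,"wx":0,"wy":0,"wz":1},{"x":1.7,"y":-4.3,"z":-4,"wx":0,"wy":0,"wz":1},{"x":0,"y":0,"z":0,"wx":0,"wy":0,"wz":0},{"x":0,"y":0,"z":0,"wx":0,"wy":0,"wz":0}])

```text
time_s: 1.7
tcp_pos: [465.4, 31.9, 195.0]
tcp_rot: [-2.237, -2.203, 0.005]
force: [0.2, -0.5, 0.2]
grip_width: 0.999
```

```bash
python3 -c "
from h import *
st()"
```

```text
t 1.7 p [465.4  31.9 195. ] yaw(y axis)deg -0.9 z [-0.004 -0.001 -1.   ] F [ 0.2 -0.5  0.2] g 87.9 q [ 0.02 -0.08  2.11 -0.    1.12  0.03]
```

>>> move_arm(motion=[{"x":0.4,"y":-0.7,"z":0,"wx":0,"wy":0,"wz":0.9},{"x":0,"y":0,"z":-3,"wx":0,"wy":0,"wz":0},{"x":0,"y":0,"z":-3,"wx":0,"wy":0,"wz":0},{"x":0,"y":0,"z":-2,"wx":0,"wy":0,"wz":0},{"x":0,"y":0,"z":0,"wx":0,"wy":0,"wz":0},{"x":0,"y":0,"z":0,"wx":0,"wy":0,"wz":0}])

```text
time_s: 2.3
tcp_pos: [474.2, 29.5, 119.8]
tcp_rot: [2.202, 2.232, 0.01]
force: [0.2, -0.8, 0.1]
grip_width: 0.999
```

```bash
python3 -c "
from h import *
st()
s=snap('scene','s1');c=s['image'][120:270,180:380,::-1];cv2.imwrite('pics/s1.png',cv2.resize(c,None,fx=4,fy=4,interpolation=2))"
```

```text
t 2.3 p [474.2  29.5 119.8] yaw(y axis)deg 0.8 z [ 0.009  0.    -1.   ] F [ 0.2 -0.8  0.1] g 87.9 q [ 0.01  0.02  2.17  0.    0.95 -0.  ]
```

View pics/s1.png

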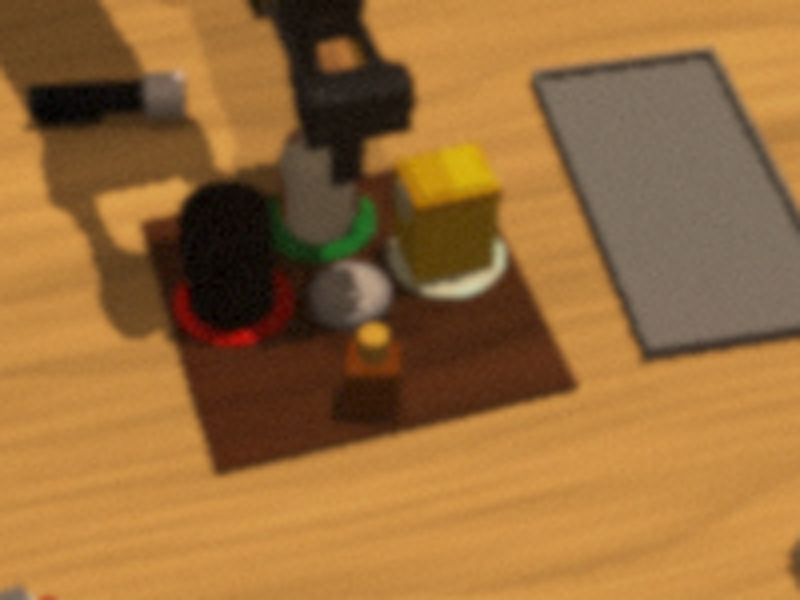

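```bash
python3 -c "
from h import *
s=np.load('s1.npz')
f=lambda p:((w2px(s,p)-[180,120])*4).round()
print('far finger tip',f((474+52,29.5,95)),'owl foot',f((468,25,9)),'owl top',f((468,25,89)),'mirror',f((551.7,26,20)),'tray corners',f((650,200.7,12)),f((356,224.7,12)))"
```

```text
far finger tip [343. 182.] owl foot [317. 217.] owl top [315. 135.] mirror [349. 287.] tray corners [638. 345.] [525.  70.]
```

>>> move_arm(motion=[{"x":-0.5,"y":-0.5,"z":0,"wx":0,"wy":0.5,"wz":-0.8},{"x":0,"y":0,"z":0,"wx":0,"wy":0,"wz":0}])

```text
time_s: 2.55
tcp_pos: [470.6, 24.8, 122.7]
tcp_rot: [2.219, 2.22, 0.005]
force: [0.2, 0.0, 0.9]
grip_width: 1.0
```

```bash
python3 -c "
from h import *
st()"
```

```text
t 2.55 p [470.6  24.8 122.7] yaw(y axis)deg 0.0 z [ 0.004  0.    -1.   ] F [0.2 0.  0.9] g 88.0 q [-0.    0.01  2.17  0.    0.96 -0.  ]
```

>>> move_arm(motion=[{"x":-0.1,"y":0,"z":-2.5,"wx":0,"wy":0.2,"wz":0},{"x":0,"y":0,"z":-2.5,"wx":0,"wy":0,"wz":0},{"x":0,"y":0,"z":-1,"wx":0,"wy":0,"wz":0},{"x":0,"y":0,"z":0,"wx":0,"wy":0,"wz":0},{"x":0,"y":0,"z":0,"wx":0,"wy":0,"wz":0}])

```text
time_s: 3.05
tcp_pos: [474.5, 24.3, 67.4]
tcp_rot: [2.216, 2.215, 0.014]
force: [0.1, 0.4, -1.3]
grip_width: 1.002
```

```bash
python3 -c "
from h import *
st()"
```

```text
t 3.05 p [474.5  24.3  67.4] yaw(y axis)deg -0.0 z [ 0.012  0.    -1.   ] F [ 0.1  0.4 -1.3] g 88.2 q [-0.    0.1   2.2   0.    0.83 -0.  ]
```

>>> move_arm(motion=[{"x":-0.5,"y":0,"z":-0.4,"wx":0,"wy":0.7,"wz":0},{"x":0,"y":0,"z":0,"wx":0,"wy":0,"wz":0}])

```text
time_s: 3.25
tcp_pos: [470.5, 24.3, 65.0]
tcp_rot: [2.221, 2.22, 0.002]
force: [0.1, -1.0, 0.9]
grip_width: 1.0
```

>>> move_arm(motion=[{"x":0,"y":0,"z":0,"wx":0,"wy":0,"wz":0},{"x":0,"y":0,"z":0,"wx":0,"wy":0,"wz":0},{"x":0,"y":0,"z":0,"wx":0,"wy":0,"wz":0},{"x":0,"y":0,"z":0,"wx":0,"wy":0,"wz":0},{"x":0,"y":0,"z":0,"wx":0,"wy":0,"wz":0},{"x":0,"y":0,"z":0,"wx":0,"wy":0,"wz":0}], fingers=0)

```text
time_s: 3.85
tcp_pos: [471.6, 24.3, 66.7]
tcp_rot: [2.22, 2.218, 0.006]
force: [0.1, -0.5, -0.3]
grip_width: 0.603
```

```bash
python3 -c "
from h import *
st()"
```

```text
t 3.85 p [471.6  24.3  66.7] yaw(y axis)deg -0.0 z [ 0.005  0.    -1.   ] F [ 0.1 -0.5 -0.3] g 53.1 q [-0.    0.1   2.21  0.    0.83 -0.  ]
```

>>> move_arm(motion=[{"x":0,"y":0,"z":2,"wx":0,"wy":0.3,"wz":0},{"x":0,"y":0,"z":3,"wx":0,"wy":0,"wz":0},{"x":0,"y":0,"z":3,"wx":0,"wy":0,"wz":0},{"x":0,"y":0,"z":3,"wx":0,"wy":0,"wz":0},{"x":0.6,"y":4,"z":0.5,"wx":0,"wy":0,"wz":0},{"x":0.6,"y":4,"z":0,"wx":0,"wy":0,"wz":0},{"x":0.6,"y":4,"z":0,"wx":0,"wy":0,"wz":0},{"x":0.6,"y":4,"z":0,"wx":0,"wy":0,"wz":0},{"x":0.6,"y":4,"z":0,"wx":0,"wy":0,"wz":0},{"x":0.6,"y":4,"z":0,"wx":0,"wy":0,"wz":0},{"x":0,"y":0,"z":0,"wx":0,"wy":0,"wz":0},{"x":0,"y":0,"z":0,"wx":0,"wy":0,"wz":0}])

```text
time_s: 5.05
tcp_pos: [504.0, 272.4, 182.5]
tcp_rot: [-2.224, -2.213, 0.006]
force: [-0.4, -0.2, -1.8]
grip_width: 0.602
```

```bash
python3 -c "
from h import *
st()"
```

```text
t 5.05 p [504.  272.4 182.5] yaw(y axis)deg -0.3 z [-0.006 -0.    -1.   ] F [-0.4 -0.2 -1.8] g 53.0 q [0.45 0.14 1.91 0.   1.1  0.45]
```

>>> move_arm(motion=[{"x":0.2,"y":-0.6,"z":-3,"wx":0,"wy":0,"wz":0},{"x":0,"y":0,"z":-3,"wx":0,"wy":0,"wz":0},{"x":0,"y":0,"z":-2.5,"wx":0,"wy":0,"wz":0},{"x":0,"y":0,"z":-2,"wx":0,"wy":0,"wz":0},{"x":0,"y":0,"z":0,"wx":0,"wy":0,"wz":0},{"x":0,"y":0,"z":0,"wx":0,"wy":0,"wz":0}])

```text
time_s: 5.65
tcp_pos: [505.0, 259.3, 74.5]
tcp_rot: [-2.23, -2.209, 0.01]
force: [-0.4, -0.5, -1.0]
grip_width: 0.599
```

```bash
python3 -c "
from h import *
st()"
```

```text
t 5.65 p [505.  259.3  74.5] yaw(y axis)deg -0.5 z [-0.006 -0.002 -1.   ] F [-0.4 -0.5 -1. ] g 52.8 q [0.43 0.26 1.99 0.   0.9  0.44]
```

>>> move_arm(motion=[{"x":0.2,"y":0.4,"z":-0.6,"wx":-0.1,"wy":-0.3,"wz":0.4},{"x":0,"y":0,"z":-0.3,"wx":0,"wy":0,"wz":0},{"x":0,"y":0,"z":0,"wx":0,"wy":0,"wz":0},{"x":0,"y":0,"z":0,"wx":0,"wy":0,"wz":0}])

```text
time_s: 6.05
tcp_pos: [509.6, 263.6, 68.8]
tcp_rot: [2.222, 2.215, 0.003]
force: [-0.4, -1.0, -0.9]
grip_width: 0.602
```

```bash
python3 -c "
from h import *
st()"
```

```text
t 6.05 p [509.6 263.6  68.8] yaw(y axis)deg -0.2 z [ 0.005 -0.002 -1.   ] F [-0.4 -1.  -0.9] g 53.0 q [ 0.44  0.27  1.99 -0.    0.88  0.44]
```

>>> move_arm(motion=[{"x":-0.1,"y":0,"z":-0.3,"wx":0,"wy":0.2,"wz":0},{"x":0,"y":0,"z":-0.3,"wx":0,"wy":0,"wz":0},{"x":0,"y":0,"z":0,"wx":0,"wy":0,"wz":0},{"x":0,"y":0,"z":0,"wx":0,"wy":0,"wz":0}])

```text
time_s: 6.45
tcp_pos: [509.4, 264.3, 63.6]
tcp_rot: [2.223, 2.217, 0.003]
force: [0.4, -1.7, -1.8]
grip_width: 0.606
```

```bash
python3 -c "
from h import *
st()"
```

```text
t 6.45 p [509.4 264.3  63.6] yaw(y axis)deg -0.2 z [ 0.003 -0.001 -1.   ] F [ 0.4 -1.7 -1.8] g 53.4 q [ 0.44  0.28  1.99 -0.    0.87  0.44]
```

Within about 1 mm of the floor; release and rise.

>>> move_arm(motion=[{"x":0,"y":0,"z":0,"wx":0,"wy":0,"wz":0},{"x":0,"y":0,"z":0,"wx":0,"wy":0,"wz":0},{"x":0,"y":0,"z":0,"wx":0,"wy":0,"wz":0},{"x":0,"y":0,"z":0,"wx":0,"wy":0,"wz":0},{"x":0,"y":0,"z":0,"wx":0,"wy":0,"wz":0}], fingers=1)

```text
time_s: 6.95
tcp_pos: [510.2, 264.7, 64.5]
tcp_rot: [2.222, 2.216, 0.005]
force: [-1.3, 0.1, 0.0]
grip_width: 0.996
```

>>> move_arm(motion=[{"x":0,"y":0,"z":2.5,"wx":0,"wy":0,"wz":0},{"x":0,"y":0,"z":3,"wx":0,"wy":0,"wz":0},{"x":0,"y":0,"z":3,"wx":0,"wy":0,"wz":0},{"x":0,"y":-4,"z":0,"wx":0,"wy":0,"wz":0},{"x":0.2,"y":-4,"z":0,"wx":0,"wy":0,"wz":0},{"x":0.5,"y":-4,"z":0,"wx":0,"wy":0,"wz":0},{"x":0.5,"y":-4,"z":0,"wx":0,"wy":0,"wz":0},{"x":0,"y":0,"z":0,"wx":0,"wy":0,"wz":0},{"x":0,"y":0,"z":0,"wx":0,"wy":0,"wz":0}])

```text
time_s: 7.85
tcp_pos: [522.7, 100.2, 154.6]
tcp_rot: [2.217, 2.217, 0.011]
force: [0.3, 1.0, -0.7]
grip_width: 0.999
```

```bash
python3 -c "
from h import *
st()"
```

```text
t 7.85 p [522.7 100.2 154.6] yaw(y axis)deg 0.0 z [ 0.009  0.    -1.   ] F [ 0.3  1.  -0.7] g 87.9 q [ 0.14  0.09  2.02 -0.    1.02  0.14]
```

>>> move_arm(motion=[{"x":0.3,"y":0.1,"z":0,"wx":0,"wy":0.5,"wz":2},{"x":0,"y":0,"z":-2.5,"wx":0,"wy":0.1,"wz":0},{"x":-0.1,"y":0,"z":-2.5,"wx":0,"wy":0.1,"wz":0},{"x":-0.1,"y":0,"z":-2.5,"wx":0,"wy":0.1,"wz":0},{"x":0,"y":0,"z":-1,"wx":0,"wy":0.1,"wz":0},{"x":0,"y":0,"z":0,"wx":0,"wy":0,"wz":0},{"x":0,"y":0,"z":0,"wx":0,"wy":0,"wz":0}])

```text
time_s: 8.55
tcp_pos: [525.1, 108.1, 69.3]
tcp_rot: [-2.171, -2.265, -0.001]
force: [-0.1, 0.2, -0.1]
grip_width: 1.002
```

```bash
python3 -c "
from h import *
st()"
```

```text
t 8.55 p [525.1 108.1  69.3] yaw(y axis)deg 2.4 z [-0.003  0.003 -1.   ] F [-0.1  0.2 -0.1] g 88.2 q [0.15 0.21 2.07 0.   0.87 0.11]
```

>>> move_arm(motion=[{"x":0.1,"y":-0.7,"z":-0.5,"wx":-0.2,"wy":-0.2,"wz":0},{"x":0,"y":0,"z":0,"wx":0,"wy":0,"wz":0}])

```text
time_s: 8.75
tcp_pos: [527.6, 101.4, 65.9]
tcp_rot: [2.17, 2.267, 0.004]
force: [-0.0, 0.1, 0.2]
grip_width: 0.999
```

>>> move_arm(motion=[{"x":0,"y":0,"z":0,"wx":0,"wy":0,"wz":0},{"x":0,"y":0,"z":0,"wx":0,"wy":0,"wz":0},{"x":0,"y":0,"z":0,"wx":0,"wy":0,"wz":0},{"x":0,"y":0,"z":0,"wx":0,"wy":0,"wz":0},{"x":0,"y":0,"z":0,"wx":0,"wy":0,"wz":0},{"x":0,"y":0,"z":0,"wx":0,"wy":0,"wz":0}], fingers=0)

```text
time_s: 9.35
tcp_pos: [529.5, 101.1, 68.5]
tcp_rot: [2.17, 2.263, 0.01]
force: [-0.7, 0.4, -0.5]
grip_width: 0.564
```

```bash
python3 -c "
from h import *
st()"
```

```text
t 9.35 p [529.5 101.1  68.5] yaw(y axis)deg 2.4 z [ 0.009  0.    -1.   ] F [-0.7  0.4 -0.5] g 49.6 q [ 0.14  0.21  2.07 -0.    0.85  0.1 ]
```

>>> move_arm(motion=[{"x":0,"y":0,"z":2,"wx":0,"wy":0.5,"wz":0},{"x":0,"y":0,"z":3,"wx":0,"wy":0,"wz":0},{"x":0,"y":0,"z":3,"wx":0,"wy":0,"wz":0},{"x":0,"y":0,"z":3,"wx":0,"wy":0,"wz":0},{"x":-1.9,"y":3.5,"z":0.5,"wx":0,"wy":0,"wz":-1},{"x":-1.9,"y":3.5,"z":0,"wx":0,"wy":0,"wz":-1},{"x":-1.9,"y":3.5,"z":0,"wx":0,"wy":0,"wz":-1},{"x":-1.9,"y":3.5,"z":0,"wx":0,"wy":0,"wz":-1},{"x":-1.9,"y":3.5,"z":0,"wx":0,"wy":0,"wz":-1},{"x":-1.7,"y":3.5,"z":0,"wx":0,"wy":0,"wz":-1},{"x":0,"y":0,"z":0,"wx":0,"wy":0,"wz":0},{"x":0,"y":0,"z":0,"wx":0,"wy":0,"wz":0}])

```text
time_s: 10.55
tcp_pos: [410.0, 316.8, 185.8]
tcp_rot: [-2.295, -2.14, 0.002]
force: [-0.5, -0.1, -0.7]
grip_width: 0.568
```

```bash
python3 -c "
from h import *
st()"
```

```text
t 10.55 p [410.  316.8 185.8] yaw(y axis)deg -4.0 z [-0.003  0.002 -1.   ] F [-0.5 -0.1 -0.7] g 50.0 q [0.61 0.03 2.02 0.   1.09 0.68]
```

>>> move_arm(motion=[{"x":0.4,"y":0.1,"z":-3,"wx":0,"wy":-0.1,"wz":0},{"x":0.1,"y":0.1,"z":-3,"wx":0,"wy":0,"wz":0},{"x":0.1,"y":0.1,"z":-3,"wx":0,"wy":0,"wz":0},{"x":0,"y":0,"z":-2,"wx":0,"wy":0,"wz":0},{"x":0,"y":0,"z":0,"wx":0,"wy":0,"wz":0},{"x":0,"y":0,"z":0,"wx":0,"wy":0,"wz":0}])

```text
time_s: 11.15
tcp_pos: [419.9, 315.0, 73.6]
tcp_rot: [2.302, 2.137, 0.004]
force: [0.5, -0.3, -0.1]
grip_width: 0.563
```

```bash
python3 -c "
from h import *
st()"
```

```text
t 11.15 p [419.9 315.   73.6] yaw(y axis)deg -4.3 z [ 0.002  0.002 -1.   ] F [ 0.5 -0.3 -0.1] g 49.5 q [0.6  0.18 2.09 0.   0.87 0.67]
```

>>> move_arm(motion=[{"x":-0.1,"y":0.2,"z":-0.4,"wx":-0.1,"wy":0.1,"wz":0},{"x":0,"y":0,"z":-0.4,"wx":0,"wy":0,"wz":0},{"x":0,"y":0,"z":0,"wx":0,"wy":0,"wz":0},{"x":0,"y":0,"z":0,"wx":0,"wy":0,"wz":0}])

```text
time_s: 11.55
tcp_pos: [421.8, 317.7, 68.9]
tcp_rot: [2.303, 2.135, 0.01]
force: [-0.1, 0.7, -0.9]
grip_width: 0.565
```

```bash
python3 -c "
from h import *
st()"
```

```text
t 11.55 p [421.8 317.7  68.9] yaw(y axis)deg -4.3 z [ 0.006  0.003 -1.   ] F [-0.1  0.7 -0.9] g 49.7 q [ 0.6   0.19  2.09 -0.    0.85  0.68]
```

>>> move_arm(motion=[{"x":-0.2,"y":0,"z":-0.3,"wx":-0.2,"wy":0.3,"wz":0},{"x":0,"y":0,"z":-0.3,"wx":0,"wy":0,"wz":0},{"x":0,"y":0,"z":0,"wx":0,"wy":0,"wz":0},{"x":0,"y":0,"z":0,"wx":0,"wy":0,"wz":0}])

```text
time_s: 11.95
tcp_pos: [420.4, 318.9, 64.5]
tcp_rot: [2.303, 2.136, 0.004]
force: [0.2, -1.0, -1.8]
grip_width: 0.565
```

```bash
python3 -c "
from h import *
st()"
```

```text
t 11.95 p [420.4 318.9  64.5] yaw(y axis)deg -4.3 z [ 0.002  0.001 -1.   ] F [ 0.2 -1.  -1.8] g 49.7 q [ 0.6   0.2   2.09 -0.    0.85  0.68]
```

>>> move_arm(motion=[{"x":0,"y":0,"z":-0.1,"wx":0,"wy":0,"wz":0},{"x":0,"y":0,"z":0,"wx":0,"wy":0,"wz":0},{"x":0,"y":0,"z":0,"wx":0,"wy":0,"wz":0},{"x":0,"y":0,"z":0,"wx":0,"wy":0,"wz":0},{"x":0,"y":0,"z":0,"wx":0,"wy":0,"wz":0}], fingers=1)

```text
time_s: 12.45
tcp_pos: [420.6, 319.1, 63.4]
tcp_rot: [2.303, 2.136, 0.005]
force: [-0.5, -0.6, -0.0]
grip_width: 0.988
```

>>> move_arm(motion=[{"x":0,"y":0,"z":2.5,"wx":0,"wy":0,"wz":0},{"x":0,"y":0,"z":3,"wx":0,"wy":0,"wz":0},{"x":0,"y":0,"z":3.5,"wx":0,"wy":0,"wz":0},{"x":1.2,"y":-4.1,"z":0,"wx":0,"wy":0,"wz":0.7},{"x":1.2,"y":-4.1,"z":0,"wx":0,"wy":0,"wz":0.7},{"x":1.2,"y":-4.1,"z":0,"wx":0,"wy":0,"wz":0.7},{"x":1.2,"y":-4.1,"z":0,"wx":0,"wy":0,"wz":0.7},{"x":1.2,"y":-4.1,"z":0,"wx":0,"wy":0,"wz":0.7},{"x":1.2,"y":-4.1,"z":0,"wx":0,"wy":0,"wz":0.7},{"x":1.2,"y":-4.1,"z":0,"wx":0,"wy":0,"wz":0},{"x":1.2,"y":-4.1,"z":0,"wx":0,"wy":0,"wz":0},{"x":1.1,"y":-3.5,"z":0,"wx":0,"wy":0,"wz":0}])

```text
time_s: 13.65
tcp_pos: [529.3, -53.4, 159.5]
tcp_rot: [2.205, 2.231, 0.014]
force: [0.9, 0.0, -0.6]
grip_width: 0.998
```

```bash
python3 -c "
from h import *
st()"
```

```text
t 13.65 p [529.3 -53.4 159.5] yaw(y axis)deg 0.7 z [ 0.01   0.003 -1.   ] F [ 0.9  0.  -0.6] g 87.8 q [-0.15  0.08  2.02  0.01  1.03 -0.16]
```

>>> move_arm(motion=[{"x":0,"y":0,"z":0,"wx":-0.2,"wy":0.6,"wz":-0.7},{"x":0,"y":0,"z":0,"wx":0,"wy":0,"wz":0},{"x":0,"y":0,"z":0,"wx":0,"wy":0,"wz":0}])

```text
time_s: 13.95
tcp_pos: [530.2, -57.5, 159.7]
tcp_rot: [2.23, 2.212, -0.002]
force: [-0.8, 0.7, -0.8]
grip_width: 1.0
```

```bash
python3 -c "
from h import *
st()"
```

```text
t 13.95 p [530.2 -57.5 159.7] yaw(y axis)deg -0.5 z [-0.    -0.001 -1.   ] F [-0.8  0.7 -0.8] g 88.0 q [-0.15  0.09  2.01 -0.    1.04 -0.15]
```

>>> move_arm(motion=[{"x":-0.2,"y":0.3,"z":-2,"wx":0,"wy":0.1,"wz":0.4},{"x":-0.1,"y":0,"z":-2.5,"wx":0,"wy":0.1,"wz":0},{"x":-0.1,"y":0,"z":-2.5,"wx":0,"wy":0.1,"wz":0},{"x":-0.1,"y":0,"z":-2,"wx":0,"wy":0.1,"wz":0},{"x":0,"y":0,"z":-0.5,"wx":0,"wy":0,"wz":0},{"x":0,"y":0,"z":0,"wx":0,"wy":0,"wz":0}])

```text
time_s: 14.55
tcp_pos: [523.9, -45.6, 63.4]
tcp_rot: [-2.207, -2.231, 0.005]
force: [0.2, 0.3, 0.0]
grip_width: 0.994
```

```bash
python3 -c "
from h import *
st()"
```

```text
t 14.55 p [523.9 -45.6  63.4] yaw(y axis)deg 0.6 z [-0.005 -0.    -1.   ] F [0.2 0.3 0. ] g 87.5 q [-0.13  0.2   2.09 -0.    0.85 -0.14]
```

>>> move_arm(motion=[{"x":0.3,"y":-0.7,"z":0.1,"wx":0,"wy":-0.3,"wz":-0.5},{"x":0,"y":0,"z":0,"wx":0,"wy":0,"wz":0}])

```text
time_s: 14.75
tcp_pos: [528.0, -51.9, 66.0]
tcp_rot: [2.215, 2.224, 0.003]
force: [0.7, 0.6, -0.1]
grip_width: 1.001
```

>>> move_arm(motion=[{"x":0,"y":0,"z":0,"wx":0,"wy":0,"wz":0},{"x":0,"y":0,"z":0,"wx":0,"wy":0,"wz":0},{"x":0,"y":0,"z":0,"wx":0,"wy":0,"wz":0},{"x":0,"y":0,"z":0,"wx":0,"wy":0,"wz":0},{"x":0,"y":0,"z":0,"wx":0,"wy":0,"wz":0},{"x":0,"y":0,"z":0,"wx":0,"wy":0,"wz":0}], fingers=0)

```text
time_s: 15.35
tcp_pos: [530.3, -52.7, 69.2]
tcp_rot: [2.214, 2.22, 0.008]
force: [-0.0, 0.2, -1.3]
grip_width: 0.7
```

```bash
python3 -c "
from h import *
st()"
```

```text
t 15.35 p [530.3 -52.7  69.2] yaw(y axis)deg 0.2 z [ 0.009 -0.001 -1.   ] F [-0.   0.2 -1.3] g 61.6 q [-0.15  0.2   2.08  0.    0.85 -0.15]
```

>>> move_arm(motion=[{"x":0,"y":0,"z":3,"wx":0,"wy":0.5,"wz":0},{"x":0,"y":0,"z":4,"wx":0,"wy":0,"wz":0},{"x":0,"y":0,"z":4,"wx":0,"wy":0,"wz":0},{"x":0.8,"y":3.9,"z":0,"wx":0,"wy":0,"wz":0},{"x":0.8,"y":3.9,"z":0,"wx":0,"wy":0,"wz":0},{"x":0.8,"y":3.9,"z":0,"wx":0,"wy":0,"wz":0},{"x":0.8,"y":3.9,"z":0,"wx":0,"wy":0,"wz":0},{"x":0.8,"y":3.9,"z":0,"wx":0,"wy":0,"wz":0},{"x":0.8,"y":3.9,"z":0,"wx":0,"wy":0,"wz":0},{"x":0.8,"y":3.9,"z":0,"wx":0,"wy":0,"wz":0},{"x":0.8,"y":3.9,"z":0,"wx":0,"wy":0,"wz":0},{"x":0.8,"y":3.9,"z":0,"wx":0,"wy":0,"wz":0}])

```text
time_s: 16.55
tcp_pos: [599.9, 306.5, 181.2]
tcp_rot: [-2.228, -2.212, 0.007]
force: [-0.2, 0.9, -1.4]
grip_width: 0.694
```

>>> move_arm(motion=[{"x":0,"y":0,"z":0,"wx":0,"wy":0,"wz":0},{"x":0,"y":0,"z":0,"wx":0,"wy":0,"wz":0}])

```text
time_s: 16.75
tcp_pos: [599.7, 311.7, 179.9]
tcp_rot: [-2.221, -2.218, 0.007]
force: [-0.2, -0.8, -0.3]
grip_width: 0.693
```

```bash
python3 -c "
from h import *
st()"
```

```text
t 16.75 p [599.7 311.7 179.9] yaw(y axis)deg -0.1 z [-0.005 -0.001 -1.   ] F [-0.2 -0.8 -0.3] g 61.0 q [0.44 0.33 1.68 0.   1.14 0.44]
```

>>> move_arm(motion=[{"x":0.2,"y":0,"z":-2.5,"wx":0,"wy":-0.2,"wz":0},{"x":0,"y":0,"z":-3,"wx":0,"wy":0,"wz":0},{"x":0,"y":0,"z":-3,"wx":0,"wy":0,"wz":0},{"x":0,"y":0,"z":-1.8,"wx":0,"wy":0,"wz":0},{"x":0,"y":0,"z":0,"wx":0,"wy":0,"wz":0},{"x":0,"y":0,"z":0,"wx":0,"wy":0,"wz":0}])

```text
time_s: 17.35
tcp_pos: [600.9, 304.4, 74.6]
tcp_rot: [2.228, 2.214, -0.005]
force: [0.8, -0.0, -0.7]
grip_width: 0.695
```

```bash
python3 -c "
from h import *
st()"
```

```text
t 17.35 p [600.9 304.4  74.6] yaw(y axis)deg -0.4 z [-0.002 -0.003 -1.   ] F [ 0.8 -0.  -0.7] g 61.2 q [ 0.43  0.43  1.76 -0.    0.96  0.44]
```

>>> move_arm(motion=[{"x":0.2,"y":0.1,"z":-0.4,"wx":0.1,"wy":0,"wz":0},{"x":0,"y":0,"z":-0.5,"wx":0,"wy":0,"wz":0},{"x":0,"y":0,"z":0,"wx":0,"wy":0,"wz":0},{"x":0,"y":0,"z":0,"wx":0,"wy":0,"wz":0}])

```text
time_s: 17.75
tcp_pos: [605.6, 305.1, 69.5]
tcp_rot: [2.229, 2.212, 0.006]
force: [-0.0, 1.0, -0.6]
grip_width: 0.696
```

```bash
python3 -c "
from h import *
st()"
```

```text
t 17.75 p [605.6 305.1  69.5] yaw(y axis)deg -0.4 z [ 0.004  0.001 -1.   ] F [-0.   1.  -0.6] g 61.2 q [ 0.43  0.44  1.75 -0.    0.95  0.44]
```

>>> move_arm(motion=[{"x":0,"y":0,"z":-0.3,"wx":0,"wy":0.2,"wz":0},{"x":0,"y":0,"z":-0.1,"wx":0,"wy":0,"wz":0},{"x":0,"y":0,"z":-0.1,"wx":0,"wy":0,"wz":0}])

```text
time_s: 18.05
tcp_pos: [606.6, 305.9, 65.8]
tcp_rot: [-2.229, -2.213, -0.006]
force: [-0.3, 0.1, -0.1]
grip_width: 0.696
```

>>> move_arm(motion=[{"x":0,"y":0,"z":0,"wx":0,"wy":0,"wz":0},{"x":0,"y":0,"z":0,"wx":0,"wy":0,"wz":0},{"x":0,"y":0,"z":0,"wx":0,"wy":0,"wz":0},{"x":0,"y":0,"z":0,"wx":0,"wy":0,"wz":0},{"x":0,"y":0,"z":0,"wx":0,"wy":0,"wz":0}], fingers=1)

```text
time_s: 18.55
tcp_pos: [606.9, 306.3, 66.2]
tcp_rot: [2.229, 2.214, 0.007]
force: [0.4, -1.0, 0.4]
grip_width: 1.004
```

>>> move_arm(motion=[{"x":0,"y":0,"z":2,"wx":0,"wy":0,"wz":0},{"x":0,"y":0,"z":3,"wx":0,"wy":0,"wz":0},{"x":0,"y":0,"z":4,"wx":0,"wy":0,"wz":0},{"x":0,"y":0,"z":4,"wx":0,"wy":0,"wz":0},{"x":0,"y":-4,"z":0,"wx":0,"wy":0,"wz":8},{"x":0,"y":-4,"z":0,"wx":0,"wy":0,"wz":8},{"x":-0.8,"y":-4,"z":0,"wx":0,"wy":0,"wz":8},{"x":-0.8,"y":-4,"z":0,"wx":0,"wy":0,"wz":8},{"x":-0.8,"y":-4,"z":0,"wx":0,"wy":0,"wz":8},{"x":-0.8,"y":-4,"z":0,"wx":0,"wy":0,"wz":8},{"x":-0.8,"y":-3,"z":0,"wx":0,"wy":0,"wz":8},{"x":0,"y":0,"z":0,"wx":0,"wy":0,"wz":0}])

```text
time_s: 19.75
tcp_pos: [563.9, 28.2, 203.3]
tcp_rot: [0.86, 3.016, 0.01]
force: [0.5, -0.0, -0.6]
grip_width: 0.997
```

```bash
python3 -c "
from h import *
st()
s=snap('top','t2');c=s['image'][145:310,75:275,::-1];cv2.imwrite('pics/t2.png',cv2.resize(c,None,fx=3.6,fy=3.6,interpolation=2))"
```

```text
t 19.75 p [563.9  28.2 203.3] yaw(y axis)deg 58.2 z [ 0.007  0.005 -1.   ] F [ 0.5 -0.  -0.6] g 87.7 q [ 0.    0.1   1.91  0.01  1.12 -1.01]
```

View pics/t2.png

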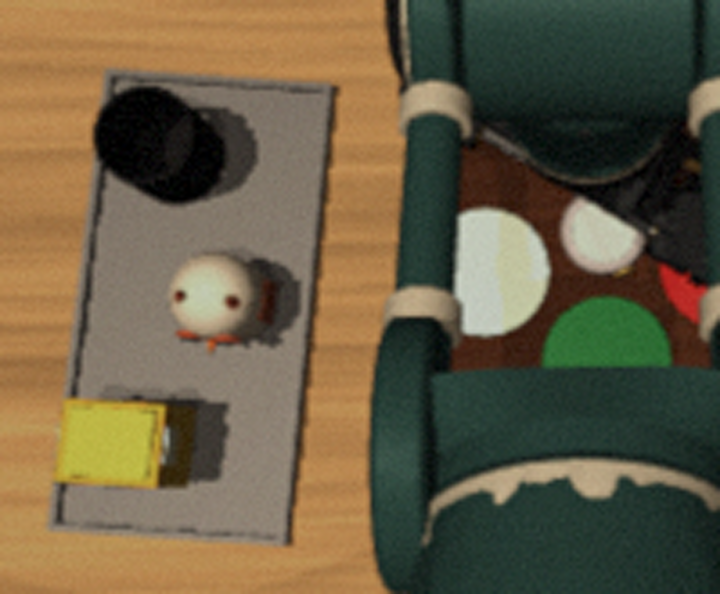

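>>> move_arm(motion=[{"x":-0.3,"y":0,"z":0,"wx":0,"wy":0,"wz":8},{"x":-0.3,"y":0,"z":0,"wx":0,"wy":0,"wz":8},{"x":-0.3,"y":0,"z":0,"wx":0,"wy":0,"wz":8},{"x":-0.2,"y":0,"z":0,"wx":0,"wy":0,"wz":5},{"x":0,"y":0,"z":0,"wx":0,"wy":0,"wz":0},{"x":0,"y":0,"z":0,"wx":0,"wy":0,"wz":0},{"x":0,"y":0,"z":0,"wx":0,"wy":0,"wz":0}])

```text
time_s: 20.5
tcp_pos: [555.6, 36.7, 204.3]
tcp_rot: [0.073, 3.134, 0.021]
force: [-0.2, 0.1, 0.7]
grip_width: 1.003
```

```bash
python3 -c "
from h import *
s=np.load('t2.npz');print(px2w(s,602.5/3.6+75-.5,233.5/3.6+145-.5,20))
st()"
```

```text
[549.51720036  26.65705377  20.        ]
t 20.5 p [555.6  36.7 204.3] yaw(y axis)deg 87.4 z [ 0.007  0.013 -1.   ] F [-0.2  0.1  0.7] g 88.2 q [ 0.01  0.08  1.93  0.01  1.12 -1.52]
```

>>> move_arm(motion=[{"x":-0.4,"y":-0.9,"z":0,"wx":-0.6,"wy":0.3,"wz":2},{"x":0,"y":0,"z":0,"wx":0,"wy":0,"wz":0},{"x":0,"y":0,"z":-3,"wx":0,"wy":0,"wz":0},{"x":0,"y":0,"z":-4,"wx":0,"wy":0,"wz":0},{"x":0,"y":0,"z":-3,"wx":0,"wy":0,"wz":0},{"x":0,"y":0,"z":0,"wx":0,"wy":0,"wz":0},{"x":0,"y":0,"z":0,"wx":0,"wy":0,"wz":0},{"x":0,"y":0,"z":0,"wx":0,"wy":0,"wz":0}])

```text
time_s: 21.3
tcp_pos: [555.9, 30.3, 105.9]
tcp_rot: [0.037, 3.131, 0.009]
force: [0.3, -0.0, 0.0]
grip_width: 1.001
```

```bash
python3 -c "
from h import *
st()"
```

```text
t 21.3 p [555.9  30.3 105.9] yaw(y axis)deg 88.6 z [ 0.01   0.005 -1.   ] F [ 0.3 -0.   0. ] g 88.1 q [ 0.01  0.19  2.01  0.01  0.93 -1.54]
```

>>> move_arm(motion=[{"x":-0.4,"y":-0.4,"z":0,"wx":-0.3,"wy":0.6,"wz":1},{"x":0,"y":0,"z":0,"wx":0,"wy":0,"wz":0},{"x":-0.1,"y":0,"z":-2,"wx":0,"wy":0.1,"wz":0},{"x":-0.1,"y":0,"z":-2,"wx":0,"wy":0.1,"wz":0},{"x":0,"y":0,"z":-1.5,"wx":0,"wy":0,"wz":0},{"x":0,"y":0,"z":0,"wx":0,"wy":0,"wz":0},{"x":0,"y":0,"z":0,"wx":0,"wy":0,"wz":0},{"x":0,"y":0,"z":0,"wx":0,"wy":0,"wz":0}])

```text
time_s: 22.1
tcp_pos: [557.6, 25.8, 60.1]
tcp_rot: [0.01, 3.127, -0.0]
force: [-0.5, -0.1, 0.5]
grip_width: 0.998
```

```bash
python3 -c "
from h import *
st()"
```

```text
t 22.1 p [557.6  25.8  60.1] yaw(y axis)deg 89.6 z [ 0.014 -0.    -1.   ] F [-0.5 -0.1  0.5] g 87.8 q [ 0.    0.25  2.04 -0.    0.84 -1.56]
```

>>> move_arm(motion=[{"x":-0.7,"y":0,"z":-1,"wx":0,"wy":0.8,"wz":0.3},{"x":0,"y":0,"z":-1,"wx":0,"wy":0,"wz":0},{"x":0,"y":0,"z":0,"wx":0,"wy":0,"wz":0}])

```text
time_s: 22.4
tcp_pos: [551.5, 25.8, 40.6]
tcp_rot: [0.001, 3.139, -0.0]
force: [0.6, 0.1, 0.0]
grip_width: 1.002
```

```bash
python3 -c "
from h import *
st()"
```

```text
t 22.4 p [551.5  25.8  40.6] yaw(y axis)deg 90.0 z [ 0.003 -0.    -1.   ] F [0.6 0.1 0. ] g 88.2 q [ 0.    0.27  2.05 -0.    0.81 -1.57]
```

>>> move_arm(motion=[{"x":-0.1,"y":0,"z":-0.4,"wx":0,"wy":0.2,"wz":0},{"x":0,"y":0,"z":0,"wx":0,"wy":0,"wz":0}])

```text
time_s: 22.6
tcp_pos: [550.1, 25.8, 35.7]
tcp_rot: [-0.001, -3.14, 0.0]
force: [0.4, 0.4, -0.7]
grip_width: 0.999
```

>>> move_arm(motion=[{"x":0,"y":0,"z":-0.05,"wx":0,"wy":0,"wz":0},{"x":0,"y":0,"z":-0.05,"wx":0,"wy":0,"wz":0},{"x":0,"y":0,"z":0,"wx":0,"wy":0,"wz":0},{"x":0,"y":0,"z":-0.05,"wx":0,"wy":0,"wz":0},{"x":0,"y":0,"z":0,"wx":0,"wy":0,"wz":0},{"x":0,"y":0,"z":0,"wx":0,"wy":0,"wz":0}], fingers=0)

```text
time_s: 23.2
tcp_pos: [550.6, 25.8, 34.4]
tcp_rot: [-0.001, -3.14, 0.0]
force: [0.7, -1.0, -1.6]
grip_width: 0.622
```

```bash
python3 -c "
from h import *
st()"
```

```text
t 23.2 p [550.6  25.8  34.4] yaw(y axis)deg 90.0 z [-0.001 -0.    -1.   ] F [ 0.7 -1.  -1.6] g 54.7 q [ 0.    0.28  2.05 -0.    0.81 -1.57]
```

>>> move_arm(motion=[{"x":0,"y":0,"z":2,"wx":0,"wy":0,"wz":0},{"x":0,"y":0,"z":3,"wx":0,"wy":0,"wz":0},{"x":0,"y":0,"z":3,"wx":0,"wy":0,"wz":0},{"x":-0.6,"y":-4.1,"z":0,"wx":0,"wy":0,"wz":0},{"x":-0.6,"y":-4.1,"z":0,"wx":0,"wy":0,"wz":0},{"x":-0.6,"y":-4.1,"z":0,"wx":0,"wy":0,"wz":0},{"x":-0.6,"y":-4.1,"z":0,"wx":0,"wy":0,"wz":0},{"x":-0.6,"y":-4.1,"z":0,"wx":0,"wy":0,"wz":0},{"x":-0.6,"y":-4.1,"z":0,"wx":0,"wy":0,"wz":0},{"x":-0.6,"y":-4.1,"z":0,"wx":0,"wy":0,"wz":0},{"x":-0.6,"y":-4.1,"z":0,"wx":0,"wy":0,"wz":0},{"x":0,"y":0,"z":0,"wx":0,"wy":0,"wz":0}])

```text
time_s: 24.4
tcp_pos: [499.2, -313.2, 118.9]
tcp_rot: [-0.009, 3.139, -0.005]
force: [0.1, 0.7, -0.5]
grip_width: 0.624
```

>>> move_arm(motion=[{"x":0,"y":0,"z":0,"wx":0,"wy":0,"wz":0},{"x":0,"y":0,"z":0,"wx":0,"wy":0,"wz":0}])

```text
time_s: 24.6
tcp_pos: [498.4, -313.2, 118.4]
tcp_rot: [-0.005, 3.14, -0.003]
force: [-0.9, 0.7, -0.0]
grip_width: 0.616
```

```bash
python3 -c "
from h import *
st()"
```

```text
t 24.6 p [ 498.4 -313.2  118.4] yaw(y axis)deg 90.2 z [ 0.002 -0.002 -1.   ] F [-0.9  0.7 -0. ] g 54.2 q [-0.6   0.23  1.93 -0.    0.98 -2.18]
```

>>> move_arm(motion=[{"x":0,"y":-0.3,"z":-2,"wx":0,"wy":0,"wz":0},{"x":0,"y":0,"z":-2.5,"wx":0,"wy":0,"wz":0},{"x":0,"y":0,"z":-2,"wx":0,"wy":0,"wz":0},{"x":0,"y":0,"z":-0.5,"wx":0,"wy":0,"wz":0},{"x":0,"y":0,"z":0,"wx":0,"wy":0,"wz":0},{"x":0,"y":0,"z":0,"wx":0,"wy":0,"wz":0}])

```text
time_s: 25.2
tcp_pos: [501.0, -308.5, 48.0]
tcp_rot: [-0.02, 3.139, -0.002]
force: [-0.6, -0.0, -0.5]
grip_width: 0.621
```

```bash
python3 -c "
from h import *
st()"
```

```text
t 25.2 p [ 501.  -308.5   48. ] yaw(y axis)deg 90.7 z [ 0.003 -0.001 -1.   ] F [-0.6 -0.  -0.5] g 54.6 q [-0.59  0.32  1.97  0.    0.85 -2.18]
```

>>> move_arm(motion=[{"x":-0.2,"y":-0.9,"z":-0.4,"wx":0,"wy":0.2,"wz":0},{"x":0,"y":0,"z":-0.5,"wx":0,"wy":0,"wz":0},{"x":0,"y":0,"z":-0.1,"wx":0,"wy":0,"wz":0},{"x":0,"y":0,"z":0,"wx":0,"wy":0,"wz":0}])

```text
time_s: 25.6
tcp_pos: [501.0, -319.3, 40.6]
tcp_rot: [-0.021, 3.138, -0.007]
force: [-0.0, 0.4, -1.3]
grip_width: 0.625
```

```bash
python3 -c "
from h import *
st()"
```

```text
t 25.6 p [ 501.  -319.3   40.6] yaw(y axis)deg 90.8 z [ 0.004 -0.004 -1.   ] F [-0.   0.4 -1.3] g 55.0 q [-0.61  0.34  1.96 -0.    0.84 -2.19]
```

>>> move_arm(motion=[{"x":-0.1,"y":0.1,"z":-0.3,"wx":0.2,"wy":0.2,"wz":0},{"x":0,"y":0,"z":-0.2,"wx":0,"wy":0,"wz":0},{"x":0,"y":0,"z":-0.1,"wx":0,"wy":0,"wz":0},{"x":0,"y":0,"z":0,"wx":0,"wy":0,"wz":0}])

```text
time_s: 26.0
tcp_pos: [500.0, -318.6, 34.4]
tcp_rot: [-0.02, 3.141, -0.001]
force: [-0.1, -0.2, -0.8]
grip_width: 0.622
```

```bash
python3 -c "
from h import *
st()"
```

```text
t 26.0 p [ 500.  -318.6   34.4] yaw(y axis)deg 90.7 z [ 0.001 -0.001 -1.   ] F [-0.1 -0.2 -0.8] g 54.7 q [-0.61  0.35  1.96 -0.    0.83 -2.19]
```

>>> move_arm(motion=[{"x":0,"y":0,"z":0,"wx":0,"wy":0,"wz":0},{"x":0,"y":0,"z":0,"wx":0,"wy":0,"wz":0},{"x":0,"y":0,"z":0,"wx":0,"wy":0,"wz":0},{"x":0,"y":0,"z":0,"wx":0,"wy":0,"wz":0},{"x":0,"y":0,"z":0,"wx":0,"wy":0,"wz":0}], fingers=1)

```text
time_s: 26.5
tcp_pos: [500.5, -318.8, 35.0]
tcp_rot: [-0.02, 3.14, -0.002]
force: [-0.4, 0.8, -0.0]
grip_width: 0.998
```

>>> move_arm(motion=[{"x":0,"y":0,"z":3,"wx":0,"wy":0,"wz":0},{"x":0,"y":0,"z":4,"wx":0,"wy":0,"wz":0},{"x":0,"y":0,"z":4,"wx":0,"wy":0,"wz":0},{"x":0,"y":4,"z":2,"wx":0,"wy":0,"wz":-8},{"x":0,"y":4,"z":0,"wx":0,"wy":0,"wz":-8},{"x":0,"y":4,"z":0,"wx":0,"wy":0,"wz":-8},{"x":0,"y":4,"z":0,"wx":0,"wy":0,"wz":-8},{"x":0,"y":4,"z":0,"wx":0,"wy":0,"wz":-8},{"x":0,"y":4,"z":0,"wx":0,"wy":0,"wz":-8},{"x":0,"y":4,"z":0,"wx":0,"wy":0,"wz":-8},{"x":0,"y":4,"z":0,"wx":0,"wy":0,"wz":-8},{"x":0,"y":4,"z":0,"wx":0,"wy":0,"wz":-8}])

```text
time_s: 27.7
tcp_pos: [499.9, 41.4, 173.3]
tcp_rot: [1.862, 2.515, -0.001]
force: [0.3, 0.2, -0.1]
grip_width: 1.002
```

```bash
python3 -c "
from h import *
st()
s=snap('top','t3');im=s['image'];a=cv2.resize(im[190:270,345:430,::-1],None,fx=7,fy=7,interpolation=2);cv2.imwrite('pics/t3.png',a)"
```

```text
t 27.7 p [499.9  41.4 173.3] yaw(y axis)deg 17.0 z [ 0.009 -0.008 -1.   ] F [ 0.3  0.2 -0.1] g 88.2 q [ 0.04  0.01  2.07 -0.01  1.06 -0.25]
```

View pics/t3.png

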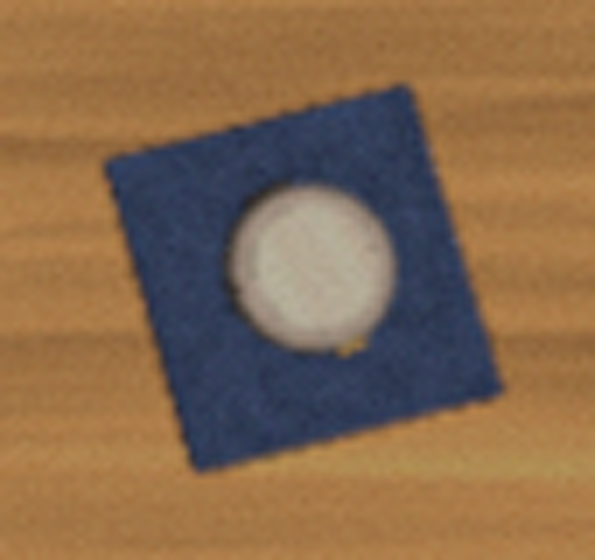

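>>> move_arm(motion=[{"x":0.2,"y":3.6,"z":0,"wx":0.4,"wy":0.5,"wz":-3},{"x":0.2,"y":3.6,"z":0,"wx":0,"wy":0,"wz":-3},{"x":0.2,"y":3.6,"z":0,"wx":0,"wy":0,"wz":-3},{"x":0.2,"y":3.6,"z":0,"wx":0,"wy":0,"wz":-3},{"x":0.1,"y":3.6,"z":0,"wx":0,"wy":0,"wz":-3},{"x":0.1,"y":3,"z":0,"wx":0,"wy":0,"wz":-1},{"x":0,"y":0,"z":0,"wx":0,"wy":0,"wz":0},{"x":0,"y":0,"z":0,"wx":0,"wy":0,"wz":0},{"x":0,"y":0,"z":0,"wx":0,"wy":0,"wz":0}])

```text
time_s: 28.65
tcp_pos: [509.3, 265.5, 174.6]
tcp_rot: [2.212, 2.229, 0.007]
force: [-0.9, -0.3, -0.9]
grip_width: 0.998
```

```bash
python3 -c "
from h import *
st()"
```

```text
t 28.65 p [509.3 265.5 174.6] yaw(y axis)deg 0.4 z [ 0.004  0.002 -1.   ] F [-0.9 -0.3 -0.9] g 87.8 q [0.44 0.15 1.92 0.   1.07 0.43]
```

>>> move_arm(motion=[{"x":0,"y":0,"z":-2.5,"wx":0,"wy":0,"wz":0},{"x":0,"y":0.1,"z":-3,"wx":0,"wy":0,"wz":0},{"x":0,"y":0.1,"z":-3,"wx":0,"wy":0,"wz":0},{"x":0,"y":0,"z":-2,"wx":0,"wy":0,"wz":0},{"x":0,"y":0,"z":-0.3,"wx":0,"wy":0,"wz":0},{"x":0,"y":0,"z":0,"wx":0,"wy":0,"wz":0}])

```text
time_s: 29.25
tcp_pos: [511.1, 259.6, 65.9]
tcp_rot: [2.217, 2.22, 0.011]
force: [-0.9, 0.2, 0.7]
grip_width: 1.0
```

```bash
python3 -c "
from h import *
st()"
```

```text
t 29.25 p [511.1 259.6  65.9] yaw(y axis)deg 0.1 z [ 0.008  0.002 -1.   ] F [-0.9  0.2  0.7] g 88.0 q [ 0.43  0.27  2.   -0.    0.87  0.43]
```

>>> move_arm(motion=[{"x":-0.2,"y":0.5,"z":-0.3,"wx":-0.1,"wy":0.5,"wz":0},{"x":0,"y":0,"z":0,"wx":0,"wy":0,"wz":0}])

```text
time_s: 29.45
tcp_pos: [510.3, 264.2, 64.8]
tcp_rot: [-2.222, -2.221, -0.002]
force: [-0.2, -0.8, 0.2]
grip_width: 0.998
```

>>> move_arm(motion=[{"x":0,"y":0,"z":0,"wx":0,"wy":0,"wz":0},{"x":0,"y":0,"z":0,"wx":0,"wy":0,"wz":0},{"x":0,"y":0,"z":0,"wx":0,"wy":0,"wz":0},{"x":0,"y":0,"z":0,"wx":0,"wy":0,"wz":0},{"x":0,"y":0,"z":0,"wx":0,"wy":0,"wz":0},{"x":0,"y":0,"z":0,"wx":0,"wy":0,"wz":0}], fingers=0)

```text
time_s: 30.05
tcp_pos: [512.2, 265.8, 68.3]
tcp_rot: [2.22, 2.221, 0.01]
force: [1.3, -0.2, -2.0]
grip_width: 0.601
```

```bash
python3 -c "
from h import *
st()"
```

```text
t 30.05 p [512.2 265.8  68.3] yaw(y axis)deg 0.0 z [ 0.006  0.004 -1.   ] F [ 1.3 -0.2 -2. ] g 52.9 q [0.43 0.27 1.99 0.   0.87 0.43]
```

>>> move_arm(motion=[{"x":0,"y":0,"z":2,"wx":-0.2,"wy":0.3,"wz":0},{"x":0,"y":0,"z":3,"wx":0,"wy":0,"wz":0},{"x":0,"y":0,"z":3,"wx":0,"wy":0,"wz":0},{"x":0,"y":0,"z":2,"wx":0,"wy":0,"wz":0},{"x":-0.7,"y":-3.9,"z":0,"wx":0,"wy":0,"wz":0},{"x":-0.7,"y":-3.9,"z":0,"wx":0,"wy":0,"wz":0},{"x":-0.7,"y":-3.9,"z":0,"wx":0,"wy":0,"wz":0},{"x":-0.7,"y":-3.9,"z":0,"wx":0,"wy":0,"wz":0},{"x":-0.7,"y":-3.9,"z":0,"wx":0,"wy":0,"wz":0},{"x":-0.7,"y":-3.9,"z":0,"wx":0,"wy":0,"wz":0},{"x":0,"y":0,"z":0,"wx":0,"wy":0,"wz":0},{"x":0,"y":0,"z":0,"wx":0,"wy":0,"wz":0}])

```text
time_s: 31.25
tcp_pos: [465.2, 23.6, 168.8]
tcp_rot: [2.217, 2.225, -0.005]
force: [0.2, 0.5, -0.6]
grip_width: 0.601
```

```bash
python3 -c "
from h import *
st()"
```

```text
t 31.25 p [465.2  23.6 168.8] yaw(y axis)deg 0.2 z [-0.001 -0.003 -1.   ] F [ 0.2  0.5 -0.6] g 52.9 q [-0.   -0.05  2.14 -0.    1.06 -0.  ]
```

Down to about 78 first.

>>> move_arm(motion=[{"x":0,"y":0.1,"z":-2,"wx":0.1,"wy":0,"wz":0},{"x":0,"y":0,"z":-2.5,"wx":0,"wy":0,"wz":0},{"x":0,"y":0,"z":-2.5,"wx":0,"wy":0,"wz":0},{"x":0,"y":0,"z":-1.5,"wx":0,"wy":0,"wz":0},{"x":0,"y":0,"z":0,"wx":0,"wy":0,"wz":0},{"x":0,"y":0,"z":0,"wx":0,"wy":0,"wz":0},{"x":0,"y":0,"z":0,"wx":0,"wy":0,"wz":0}])

```text
time_s: 31.95
tcp_pos: [467.9, 30.9, 82.7]
tcp_rot: [2.209, 2.232, 0.004]
force: [0.8, -0.9, -1.3]
grip_width: 0.598
```

```bash
python3 -c "
from h import *
st()"
```

```text
t 31.95 p [467.9  30.9  82.7] yaw(y axis)deg 0.6 z [ 0.003  0.001 -1.   ] F [ 0.8 -0.9 -1.3] g 52.6 q [0.01 0.07 2.2  0.   0.87 0.  ]
```

>>> move_arm(motion=[{"x":0,"y":-0.6,"z":-0.3,"wx":0,"wy":0.2,"wz":-0.6},{"x":0,"y":0,"z":-0.4,"wx":0,"wy":0,"wz":0},{"x":0,"y":0,"z":0,"wx":0,"wy":0,"wz":0}])

```text
time_s: 32.25
tcp_pos: [470.3, 24.9, 77.8]
tcp_rot: [2.22, 2.219, 0.006]
force: [-0.6, 0.3, -2.1]
grip_width: 0.604
```

```bash
python3 -c "
from h import *
st()"
```

```text
t 32.25 p [470.3  24.9  77.8] yaw(y axis)deg -0.0 z [ 0.004  0.001 -1.   ] F [-0.6  0.3 -2.1] g 53.1 q [-0.    0.08  2.2   0.    0.86 -0.  ]
```

>>> move_arm(motion=[{"x":-0.2,"y":0,"z":-0.4,"wx":0,"wy":0.2,"wz":0},{"x":0,"y":0,"z":-0.3,"wx":0,"wy":0,"wz":0},{"x":0,"y":0,"z":0,"wx":0,"wy":0,"wz":0}])

```text
time_s: 32.55
tcp_pos: [468.9, 24.5, 72.4]
tcp_rot: [2.222, 2.22, 0.002]
force: [-0.2, -0.0, -0.9]
grip_width: 0.601
```

```bash
python3 -c "
from h import *
st()"
```

```text
t 32.55 p [468.9  24.5  72.4] yaw(y axis)deg -0.1 z [ 0.001  0.001 -1.   ] F [-0.2 -0.  -0.9] g 52.9 q [-0.    0.09  2.21  0.    0.85 -0.  ]
```

>>> move_arm(motion=[{"x":0,"y":0,"z":-0.2,"wx":0,"wy":0.1,"wz":0},{"x":0,"y":0,"z":-0.1,"wx":0,"wy":0,"wz":0},{"x":0,"y":0,"z":-0.1,"wx":0,"wy":0,"wz":0}])

```text
time_s: 32.85
tcp_pos: [469.1, 24.3, 72.3]
tcp_rot: [-2.222, -2.218, 0.001]
force: [-3.3, -0.2, 8.8]
grip_width: 0.601
```

```bash
python3 -c "
from h import *
st()"
```

```text
t 32.85 p [469.1  24.3  72.3] yaw(y axis)deg -0.1 z [-0.002  0.001 -1.   ] F [-3.3 -0.2  8.8] g 52.9 q [-0.    0.09  2.2   0.    0.85 -0.  ]
```

>>> move_arm(motion=[{"x":0,"y":0,"z":0,"wx":0,"wy":0,"wz":0},{"x":0,"y":0,"z":0,"wx":0,"wy":0,"wz":0},{"x":0,"y":0,"z":0,"wx":0,"wy":0,"wz":0},{"x":0,"y":0,"z":0,"wx":0,"wy":0,"wz":0},{"x":0,"y":0,"z":0,"wx":0,"wy":0,"wz":0}], fingers=1)

```text
time_s: 33.35
tcp_pos: [469.6, 24.3, 72.3]
tcp_rot: [-2.223, -2.219, -0.0]
force: [0.8, 0.1, -0.2]
grip_width: 0.997
```

>>> move_arm(motion=[{"x":0,"y":0,"z":2,"wx":0,"wy":0,"wz":0},{"x":0,"y":0,"z":4,"wx":0,"wy":0,"wz":0},{"x":0,"y":0,"z":4,"wx":0,"wy":0,"wz":0},{"x":-0.7,"y":4,"z":0,"wx":0,"wy":0,"wz":-0.6},{"x":-0.7,"y":4,"z":0,"wx":0,"wy":0,"wz":-0.6},{"x":-0.7,"y":4,"z":0,"wx":0,"wy":0,"wz":-0.6},{"x":-0.7,"y":4,"z":0,"wx":0,"wy":0,"wz":-0.6},{"x":-0.7,"y":4,"z":0,"wx":0,"wy":0,"wz":-0.6},{"x":-0.7,"y":4,"z":0,"wx":0,"wy":0,"wz":-0.6},{"x":-0.4,"y":4,"z":0,"wx":0,"wy":0,"wz":-0.4},{"x":0,"y":0,"z":0,"wx":0,"wy":0,"wz":0},{"x":0,"y":0,"z":0,"wx":0,"wy":0,"wz":0}])

```text
time_s: 34.55
tcp_pos: [420.2, 314.2, 176.1]
tcp_rot: [-2.306, -2.131, -0.006]
force: [0.7, 0.3, 0.4]
grip_width: 0.999
```

```bash
python3 -c "
from h import *
st()"
```

```text
t 34.55 p [420.2 314.2 176.1] yaw(y axis)deg -4.5 z [ 0.002  0.003 -1.   ] F [0.7 0.3 0.4] g 87.9 q [0.59 0.05 2.02 0.   1.07 0.67]
```

>>> move_arm(motion=[{"x":0,"y":0.2,"z":-2.5,"wx":-0.1,"wy":0,"wz":0},{"x":0,"y":0.1,"z":-3,"wx":0,"wy":0,"wz":0},{"x":0,"y":0.1,"z":-3,"wx":0,"wy":0,"wz":0},{"x":0,"y":0,"z":-2,"wx":0,"wy":0,"wz":0},{"x":0,"y":0,"z":-0.3,"wx":0,"wy":0,"wz":0},{"x":0,"y":0,"z":0,"wx":0,"wy":0,"wz":0}])

```text
time_s: 35.15
tcp_pos: [422.1, 312.3, 66.0]
tcp_rot: [2.312, 2.125, 0.006]
force: [0.3, 0.3, -0.1]
grip_width: 0.996
```

```bash
python3 -c "
from h import *
st()"
```

```text
t 35.15 p [422.1 312.3  66. ] yaw(y axis)deg -4.8 z [ 0.004  0.001 -1.   ] F [ 0.3  0.3 -0.1] g 87.7 q [ 0.59  0.19  2.1  -0.    0.85  0.68]
```

>>> move_arm(motion=[{"x":-0.2,"y":0.6,"z":-0.3,"wx":0,"wy":0.3,"wz":0.4},{"x":0,"y":0,"z":-0.1,"wx":0,"wy":0,"wz":0}])

```text
time_s: 35.35
tcp_pos: [421.4, 318.3, 63.7]
tcp_rot: [-2.306, -2.131, -0.004]
force: [0.5, 0.5, 0.7]
grip_width: 0.993
```

>>> move_arm(motion=[{"x":0,"y":0,"z":-0.05,"wx":0,"wy":0,"wz":0},{"x":0,"y":0,"z":0,"wx":0,"wy":0,"wz":0},{"x":0,"y":0,"z":-0.05,"wx":0,"wy":0,"wz":0},{"x":0,"y":0,"z":0,"wx":0,"wy":0,"wz":0},{"x":0,"y":0,"z":0,"wx":0,"wy":0,"wz":0},{"x":0,"y":0,"z":0,"wx":0,"wy":0,"wz":0}], fingers=0)

```text
time_s: 35.95
tcp_pos: [423.2, 320.0, 65.8]
tcp_rot: [-2.305, -2.133, -0.012]
force: [0.1, 0.5, -0.7]
grip_width: 0.564
```

```bash
python3 -c "
from h import *
st()"
```

```text
t 35.95 p [423.2 320.   65.8] yaw(y axis)deg -4.5 z [ 0.005  0.006 -1.   ] F [ 0.1  0.5 -0.7] g 49.6 q [0.6  0.2  2.09 0.   0.85 0.68]
```

>>> move_arm(motion=[{"x":0,"y":0,"z":2,"wx":-0.3,"wy":0.3,"wz":0},{"x":0,"y":0,"z":3,"wx":0,"wy":0,"wz":0},{"x":0,"y":0,"z":3,"wx":0,"wy":0,"wz":0},{"x":0,"y":0,"z":2,"wx":0,"wy":0,"wz":0},{"x":1.7,"y":-3.5,"z":0,"wx":0,"wy":0,"wz":0.8},{"x":1.7,"y":-3.5,"z":0,"wx":0,"wy":0,"wz":0.8},{"x":1.7,"y":-3.5,"z":0,"wx":0,"wy":0,"wz":0.8},{"x":1.7,"y":-3.5,"z":0,"wx":0,"wy":0,"wz":0.8},{"x":1.7,"y":-3.5,"z":0,"wx":0,"wy":0,"wz":0.8},{"x":1.7,"y":-3.5,"z":0,"wx":0,"wy":0,"wz":0.5},{"x":0,"y":0,"z":0,"wx":0,"wy":0,"wz":0},{"x":0,"y":0,"z":0,"wx":0,"wy":0,"wz":0}])

```text
time_s: 37.15
tcp_pos: [525.1, 101.2, 167.6]
tcp_rot: [2.212, 2.23, -0.005]
force: [-0.3, -0.2, -1.7]
grip_width: 0.566
```

```bash
python3 -c "
from h import *
st()"
```

```text
t 37.15 p [525.1 101.2 167.6] yaw(y axis)deg 0.5 z [-0.002 -0.002 -1.   ] F [-0.3 -0.2 -1.7] g 49.8 q [ 0.15  0.08  2.   -0.    1.06  0.14]
```

>>> move_arm(motion=[{"x":0,"y":0,"z":-2,"wx":0.1,"wy":0,"wz":0},{"x":0,"y":0,"z":-2.5,"wx":0,"wy":0,"wz":0},{"x":0,"y":0,"z":-2.5,"wx":0,"wy":0,"wz":0},{"x":0,"y":0,"z":-1.5,"wx":0,"wy":0,"wz":0},{"x":0,"y":0,"z":0,"wx":0,"wy":0,"wz":0},{"x":0,"y":0,"z":0,"wx":0,"wy":0,"wz":0},{"x":0,"y":0,"z":0,"wx":0,"wy":0,"wz":0}])

```text
time_s: 37.85
tcp_pos: [522.5, 107.7, 81.0]
tcp_rot: [-2.204, -2.236, 0.0]
force: [0.2, -0.2, -0.9]
grip_width: 0.566
```

```bash
python3 -c "
from h import *
st()"
```

```text
t 37.85 p [522.5 107.7  81. ] yaw(y axis)deg 0.8 z [-0.002  0.001 -1.   ] F [ 0.2 -0.2 -0.9] g 49.8 q [0.16 0.19 2.07 0.   0.89 0.14]
```

>>> move_arm(motion=[{"x":0.4,"y":-0.4,"z":-0.3,"wx":0,"wy":-0.1,"wz":-0.4},{"x":0,"y":0,"z":-0.5,"wx":0,"wy":0,"wz":0},{"x":0,"y":0,"z":0,"wx":0,"wy":0,"wz":0}])

```text
time_s: 38.15
tcp_pos: [528.8, 104.2, 75.3]
tcp_rot: [2.212, 2.228, 0.008]
force: [0.2, 0.1, -1.2]
grip_width: 0.563
```

```bash
python3 -c "
from h import *
st()"
```

```text
t 38.15 p [528.8 104.2  75.3] yaw(y axis)deg 0.4 z [ 0.006  0.002 -1.   ] F [ 0.2  0.1 -1.2] g 49.6 q [0.15 0.2  2.06 0.   0.87 0.14]
```

>>> move_arm(motion=[{"x":-0.2,"y":-0.1,"z":-0.4,"wx":0,"wy":0.4,"wz":0},{"x":0,"y":0,"z":-0.2,"wx":0,"wy":0,"wz":0},{"x":0,"y":0,"z":-0.1,"wx":0,"wy":0,"wz":0}])

```text
time_s: 38.45
tcp_pos: [527.3, 102.8, 69.8]
tcp_rot: [-2.212, -2.227, -0.001]
force: [-6.3, 0.4, 13.9]
grip_width: 0.562
```

```bash
python3 -c "
from h import *
st()"
```

```text
t 38.45 p [527.3 102.8  69.8] yaw(y axis)deg 0.4 z [-0.002  0.002 -1.   ] F [-6.3  0.4 13.9] g 49.4 q [0.14 0.21 2.07 0.   0.87 0.14]
```

>>> move_arm(motion=[{"x":0,"y":0,"z":0,"wx":0,"wy":0,"wz":0},{"x":0,"y":0,"z":0,"wx":0,"wy":0,"wz":0},{"x":0,"y":0,"z":0,"wx":0,"wy":0,"wz":0},{"x":0,"y":0,"z":0,"wx":0,"wy":0,"wz":0},{"x":0,"y":0,"z":0,"wx":0,"wy":0,"wz":0}], fingers=1)

```text
time_s: 38.95
tcp_pos: [527.9, 102.7, 70.2]
tcp_rot: [-2.213, -2.227, -0.002]
force: [-0.0, -0.4, 0.1]
grip_width: 0.987
```

>>> move_arm(motion=[{"x":0,"y":0,"z":2,"wx":0,"wy":0,"wz":0},{"x":0,"y":0,"z":4,"wx":0,"wy":0,"wz":0},{"x":0,"y":0,"z":4,"wx":0,"wy":0,"wz":0},{"x":1.3,"y":3.3,"z":0,"wx":0,"wy":0,"wz":0},{"x":1.3,"y":3.3,"z":0,"wx":0,"wy":0,"wz":0},{"x":1.3,"y":3.3,"z":0,"wx":0,"wy":0,"wz":0},{"x":1.3,"y":3.3,"z":0,"wx":0,"wy":0,"wz":0},{"x":1.3,"y":3.3,"z":0,"wx":0,"wy":0,"wz":0},{"x":1.3,"y":3.3,"z":0,"wx":0,"wy":0,"wz":0},{"x":0,"y":0,"z":0,"wx":0,"wy":0,"wz":0},{"x":0,"y":0,"z":0,"wx":0,"wy":0,"wz":0}])

```text
time_s: 40.05
tcp_pos: [606.2, 307.8, 173.0]
tcp_rot: [-2.215, -2.223, -0.0]
force: [-1.0, 0.3, -1.0]
grip_width: 0.999
```

```bash
python3 -c "
from h import *
st()"
```

```text
t 40.05 p [606.2 307.8 173. ] yaw(y axis)deg 0.2 z [-0.002  0.003 -1.   ] F [-1.   0.3 -1. ] g 87.9 q [0.43 0.34 1.68 0.   1.12 0.43]
```

>>> move_arm(motion=[{"x":0,"y":0,"z":-2.5,"wx":-0.1,"wy":0,"wz":0},{"x":0,"y":0.1,"z":-3,"wx":0,"wy":0,"wz":0},{"x":0,"y":0.1,"z":-3,"wx":0,"wy":0,"wz":0},{"x":0,"y":0,"z":-1.7,"wx":0,"wy":0,"wz":0},{"x":0,"y":0,"z":-0.2,"wx":0,"wy":0,"wz":0},{"x":0,"y":0,"z":0,"wx":0,"wy":0,"wz":0}])

```text
time_s: 40.65
tcp_pos: [605.0, 304.0, 67.5]
tcp_rot: [-2.221, -2.221, 0.002]
force: [-0.1, -0.4, -0.1]
grip_width: 1.001
```

```bash
python3 -c "
from h import *
st()"
```

```text
t 40.65 p [605.  304.   67.5] yaw(y axis)deg 0.0 z [-0.001 -0.001 -1.   ] F [-0.1 -0.4 -0.1] g 88.1 q [0.43 0.44 1.75 0.   0.95 0.43]
```

>>> move_arm(motion=[{"x":0,"y":0.15,"z":-0.2,"wx":0,"wy":0,"wz":0},{"x":0,"y":0,"z":-0.1,"wx":0,"wy":0,"wz":0}])

```text
time_s: 40.85
tcp_pos: [606.5, 305.5, 67.0]
tcp_rot: [2.222, 2.22, 0.003]
force: [0.3, 0.3, -0.1]
grip_width: 1.002
```

>>> move_arm(motion=[{"x":0,"y":0,"z":-0.05,"wx":0,"wy":0,"wz":0},{"x":0,"y":0,"z":0,"wx":0,"wy":0,"wz":0},{"x":0,"y":0,"z":-0.05,"wx":0,"wy":0,"wz":0},{"x":0,"y":0,"z":0,"wx":0,"wy":0,"wz":0},{"x":0,"y":0,"z":0,"wx":0,"wy":0,"wz":0},{"x":0,"y":0,"z":0,"wx":0,"wy":0,"wz":0}], fingers=0)

```text
time_s: 41.45
tcp_pos: [608.5, 306.8, 69.5]
tcp_rot: [2.22, 2.22, 0.011]
force: [0.3, -0.3, -1.4]
grip_width: 0.693
```

```bash
python3 -c "
from h import *
st()"
```

```text
t 41.45 p [608.5 306.8  69.5] yaw(y axis)deg 0.0 z [ 0.007  0.003 -1.   ] F [ 0.3 -0.3 -1.4] g 61.0 q [0.43 0.44 1.75 0.   0.94 0.43]
```

>>> move_arm(motion=[{"x":0,"y":0,"z":3,"wx":-0.2,"wy":0.4,"wz":0},{"x":0,"y":0,"z":4,"wx":0,"wy":0,"wz":0},{"x":0,"y":0,"z":4,"wx":0,"wy":0,"wz":0},{"x":-0.9,"y":-3.9,"z":0,"wx":0,"wy":0,"wz":0},{"x":-0.9,"y":-3.9,"z":0,"wx":0,"wy":0,"wz":0},{"x":-0.9,"y":-3.9,"z":0,"wx":0,"wy":0,"wz":0},{"x":-0.9,"y":-3.9,"z":0,"wx":0,"wy":0,"wz":0},{"x":-0.9,"y":-3.9,"z":0,"wx":0,"wy":0,"wz":0},{"x":-0.9,"y":-3.9,"z":0,"wx":0,"wy":0,"wz":0},{"x":-0.9,"y":-3.9,"z":0,"wx":0,"wy":0,"wz":0},{"x":-0.9,"y":-3.9,"z":0,"wx":0,"wy":0,"wz":0},{"x":-0.9,"y":-3.9,"z":0,"wx":0,"wy":0,"wz":0}])

```text
time_s: 42.65
tcp_pos: [522.2, -51.5, 182.1]
tcp_rot: [2.209, 2.231, 0.0]
force: [0.3, -1.1, -0.7]
grip_width: 0.697
```

>>> move_arm(motion=[{"x":0,"y":0,"z":0,"wx":0,"wy":0,"wz":0},{"x":0,"y":0,"z":0,"wx":0,"wy":0,"wz":0}])

```text
time_s: 42.85
tcp_pos: [520.6, -56.0, 182.1]
tcp_rot: [2.216, 2.223, -0.002]
force: [-0.7, 0.7, -1.2]
grip_width: 0.696
```

```bash
python3 -c "
from h import *
st()"
```

```text
t 42.85 p [520.6 -56.  182.1] yaw(y axis)deg 0.2 z [ 0.001 -0.002 -1.   ] F [-0.7  0.7 -1.2] g 61.3 q [-0.15  0.04  2.01 -0.    1.08 -0.16]
```

>>> move_arm(motion=[{"x":0.4,"y":0,"z":-2.5,"wx":0,"wy":0,"wz":0},{"x":0.2,"y":0,"z":-2.5,"wx":0,"wy":0,"wz":0},{"x":0,"y":0,"z":-2.5,"wx":0,"wy":0,"wz":0},{"x":0,"y":0,"z":-1.8,"wx":0,"wy":0,"wz":0},{"x":0,"y":0,"z":0,"wx":0,"wy":0,"wz":0},{"x":0,"y":0,"z":0,"wx":0,"wy":0,"wz":0},{"x":0,"y":0,"z":0,"wx":0,"wy":0,"wz":0}])

```text
time_s: 43.55
tcp_pos: [530.4, -49.3, 88.7]
tcp_rot: [2.207, 2.228, 0.006]
force: [0.3, 0.3, -1.3]
grip_width: 0.695
```

```bash
python3 -c "
from h import *
st()"
```

```text
t 43.55 p [530.4 -49.3  88.7] yaw(y axis)deg 0.6 z [ 0.006 -0.001 -1.   ] F [ 0.3  0.3 -1.3] g 61.1 q [-0.14  0.17  2.07 -0.    0.89 -0.15]
```

>>> move_arm(motion=[{"x":-0.1,"y":-0.3,"z":-0.5,"wx":0,"wy":0.3,"wz":-0.5},{"x":0,"y":0,"z":-0.7,"wx":0,"wy":0,"wz":0},{"x":0,"y":0,"z":0,"wx":0,"wy":0,"wz":0}])

```text
time_s: 43.85
tcp_pos: [531.7, -52.3, 78.8]
tcp_rot: [2.216, 2.219, 0.005]
force: [0.1, 0.3, -1.7]
grip_width: 0.696
```

```bash
python3 -c "
from h import *
st()"
```

```text
t 43.85 p [531.7 -52.3  78.8] yaw(y axis)deg 0.1 z [ 0.006 -0.002 -1.   ] F [ 0.1  0.3 -1.7] g 61.3 q [-0.14  0.19  2.07 -0.    0.88 -0.14]
```

>>> move_arm(motion=[{"x":-0.3,"y":0,"z":-0.3,"wx":0.1,"wy":0.3,"wz":0},{"x":0,"y":0,"z":-0.3,"wx":0,"wy":0,"wz":0},{"x":0,"y":0,"z":0,"wx":0,"wy":0,"wz":0}])

```text
time_s: 44.15
tcp_pos: [529.1, -52.8, 73.4]
tcp_rot: [2.22, 2.221, 0.002]
force: [-0.1, -0.0, 0.6]
grip_width: 0.694
```

```bash
python3 -c "
from h import *
st()"
```

```text
t 44.15 p [529.1 -52.8  73.4] yaw(y axis)deg 0.0 z [ 0.002 -0.    -1.   ] F [-0.1 -0.   0.6] g 61.0 q [-0.15  0.19  2.08  0.    0.87 -0.15]
```

>>> move_arm(motion=[{"x":0,"y":0,"z":-0.15,"wx":0,"wy":0.1,"wz":0},{"x":0,"y":0,"z":-0.1,"wx":0,"wy":0,"wz":0}])

```text
time_s: 44.35
tcp_pos: [529.3, -52.9, 73.4]
tcp_rot: [-2.221, -2.221, 0.0]
force: [-3.7, 0.9, 6.3]
grip_width: 0.693
```

>>> move_arm(motion=[{"x":0,"y":0,"z":0,"wx":0,"wy":0,"wz":0},{"x":0,"y":0,"z":0,"wx":0,"wy":0,"wz":0},{"x":0,"y":0,"z":0,"wx":0,"wy":0,"wz":0},{"x":0,"y":0,"z":0,"wx":0,"wy":0,"wz":0},{"x":0,"y":0,"z":0,"wx":0,"wy":0,"wz":0}], fingers=1)

```text
time_s: 44.85
tcp_pos: [529.8, -53.1, 73.5]
tcp_rot: [2.221, 2.221, 0.001]
force: [0.4, -0.3, 0.2]
grip_width: 1.002
```

>>> move_arm(motion=[{"x":0,"y":0,"z":2,"wx":0,"wy":0,"wz":0},{"x":0,"y":0,"z":4,"wx":0,"wy":0,"wz":0},{"x":0,"y":0,"z":4,"wx":0,"wy":0,"wz":0},{"x":0,"y":0,"z":4,"wx":0,"wy":0,"wz":0},{"x":0,"y":4.5,"z":0,"wx":0,"wy":0,"wz":0},{"x":0,"y":4.5,"z":0,"wx":0,"wy":0,"wz":0},{"x":0,"y":4.5,"z":0,"wx":0,"wy":0,"wz":0},{"x":0,"y":4.5,"z":0,"wx":0,"wy":0,"wz":0},{"x":0,"y":4.5,"z":0,"wx":0,"wy":0,"wz":0},{"x":0,"y":4.5,"z":0,"wx":0,"wy":0,"wz":0},{"x":0,"y":4.5,"z":0,"wx":0,"wy":0,"wz":0},{"x":0,"y":4.5,"z":0,"wx":0,"wy":0,"wz":0}])

```text
time_s: 46.05
tcp_pos: [527.2, 314.4, 218.9]
tcp_rot: [2.234, 2.206, 0.004]
force: [0.6, 0.9, -0.7]
grip_width: 0.999
```

>>> move_arm(motion=[{"x":-0.5,"y":4,"z":0,"wx":0,"wy":0,"wz":0},{"x":-0.5,"y":4,"z":0,"wx":0,"wy":0,"wz":0},{"x":0,"y":0,"z":0,"wx":0,"wy":0,"wz":0}])

```text
time_s: 46.35
tcp_pos: [515.5, 403.2, 218.0]
tcp_rot: [2.229, 2.213, 0.006]
force: [-0.3, -0.0, -1.2]
grip_width: 0.998
```

```bash
python3 - <<'E'
from h import *
st()
s=snap('top','t4');im=s['image']
a=im[155:270,182:304,::-1];cv2.imwrite('pics/t4.png',cv2.resize(a,None,fx=5.2,fy=5.2,interpolation=2))
E
```

```text
t 46.35 p [515.5 403.2 218. ] yaw(y axis)deg -0.4 z [ 0.003  0.002 -1.   ] F [-0.3 -0.  -1.2] g 87.9 q [ 0.63  0.25  1.7  -0.    1.18  0.63]
```

View pics/t4.png

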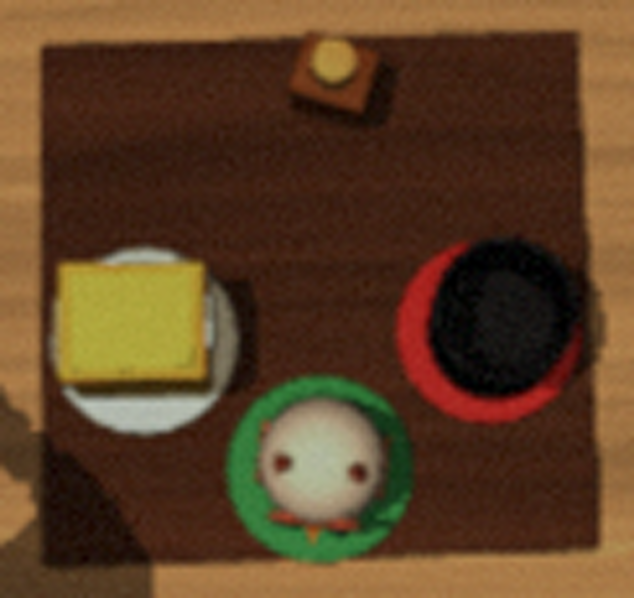

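```bash
python3 -c "
from h import *
print(env.finish_job()); st()"
```

```text
the job is handed in; nothing more can be done
None
the job is handed in; nothing more can be done
```

I moved the owl, yellow box and pen cup into the grey tray, laid the mirror on the blue pad, then put the three back on their own mats. I handed the job in at about 46 s of the 144 s; it reports no verdict.

**Mirror:** the top picture taken after its release shows it flat and about 3 mm from the pad's centre.

**Owl, box and cup:** the last top picture shows all three upright on the green, white and red mats, each within about 3 mm of centre by eye. The limit is 13 mm.

**Perfume bottle:** it looks unmoved between the first and last pictures.

**Gripper and owl:** the gripper is open and well clear of everything. The owl was never dropped: I let it go within a few mm of the tray floor and in contact with its mat.

No check failed. Two things were slightly off:
- **Scene camera:** it reads about 2 pixels off the calibration, so I measured from the top camera.
- **Arm drift:** the arm drifted a few mm on each descent. I corrected this before every grasp and release.

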